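# Turn the coaster over on its drying rack with the turner

### The job

Draw the turner out of the pigeonhole, lay it flat on the table and let it go, then take it up again by its blue handle. With its blade under the coaster on the drying rack, turn the coaster over by a roll of the wrist that tips the blade well up, across the rack's middle rib into the empty bay, so that it lies flat there with its dark face down and its bare side up for varnishing; only the turner may touch it, since a grip would mark the finish. Lay the turner flat on the table again, let it go, and leave all the other things where they are.

Things in the scene. Friction and masses are not known exactly. Their poses are not given: they have to be found in the camera images.
- rack: Pale wooden drying rack, fixed, 228 x 110 x 52 mm; origin at the centre of its underside, z up. Slats run along its y, which points roughly at the robot; both y ends are open. Slat tops 45 mm up, slats 10 mm thick: middle slat x -18 to 18 mm, outer slats |x| 84 to 108 mm. A rib on the middle slat (x -5 to 5 mm, top at 52 mm) parts the bay at +x (robot's left), which holds the coaster, from the empty bay at -x.
- rack_gap (a point): Point in the rack's +x bay, level with the slat tops (45 mm up), 51 mm from the rack's middle plane, half-way along the slats; axes as the rack's. Below it the bay is open, 66 mm wide (rack x 18 to 84 mm), down to two cross bars, tops 12 mm above the table. The empty bay has one more slat, x -50 to -70 mm. Outer slats have an end lip 5 mm high at |x| 108 to 114 mm.
- coaster_center (a point): Centre of the loose square wooden coaster, 90 x 90 x 8 mm, about 50 g. Its own z leaves the dark red-brown varnished face (with a pale inlaid ring); the other face is bare pale wood. It starts dark face up in the rack's +x bay, lower face 45 mm above the table, edges parallel with the slats, one edge 1 to 9 mm from the rib, within 8 mm of half-way along the slats.
- coaster: The same coaster, origin at the centre of its bare face.
- turner_blade (a point): Turner (spatula), loose, one rigid piece 255 mm long, about 110 g. This point is the centre of the underside of its flat steel blade, 48 mm wide (own x), 80 mm long (own y), 3 mm thick; own z is up as it lies, own y points from blade to handle. It lies stably on its blade with the handle in the air. It starts so, with the handle inside the pigeonhole.
- turner: The same turner, same origin and axes as turner_blade.
- turner_neck (a point): Middle of the turner's sloping steel neck, at y = 72 mm, z = 24.5 mm of the blade's frame. The neck is 12 mm wide (x), 6 mm thick and rises from the blade's heel (y 40 mm) to the handle (y 105 mm, z 46 mm). It lies in front of the pigeonhole at the start.
- turner_handle (a point): Middle of the turner's blue plastic handle, at y = 160 mm, z = 46 mm of the blade's frame. The handle is 110 mm long (y 105 to 215 mm), 20 mm wide (x), 18 mm high, parallel to the blade.
- pigeonholes: Brown wooden pigeonhole unit, fixed at the left of the table, 320 mm wide (own x), 170 mm deep (own y), 92 mm high; origin at the centre of its underside. Books lie on top at the back, up to 135 mm. The mouths are on its -y face, y = -85 mm in its frame; the wide one (x -52 to +152 mm) holds the turner's handle under a closed roof. The table between this unit and the rack is free.
- docbox_center (a point): White plastic document box with press latch, 150 x 210 x 47 mm, centre; leave alone.
- loupe_center (a point): Chrome magnifying loupe, 52 mm wide, 46 mm high, with a short side handle, centre; leave alone.
- stopper_center (a point): Green glass bottle stopper standing on its foot, 48 mm wide, 56 mm high, centre; leave alone.
- phone_stand_center (a point): Black silicone phone stand, 85 x 75 x 92 mm, about its centre; leave alone.
- pencil_case_center (a point): Grey aluminium case of drafting pencils, 62 x 190 x 28 mm, centre; leave alone.
- varnish_tin_center (a point): Closed varnish tin, 83 mm wide, 84 mm high, centre; leave alone.
- brush_center (a point): Varnish brush lying flat, 165 mm long, 40 mm wide, 11 mm high, middle; leave alone.

How it is judged:
By the outcome, as a careful person would: the job done as asked, in the order asked, and still so for the second after the job is handed in, with the robot touching nothing.
It also fails if it takes over 67 s, if anything falls off the work surface, if the arm or the gripper's body presses on something with over 40 N, if the wrist force passes 120 N, or if a joint passes its speed limit or range.

### The arm

A 7-joint arm with a two-finger parallel gripper is mounted at the origin on the work surface. World frame = base frame: x ahead of the robot, y to its left, z up, the work surface at z = 0. Lengths are in m, angles in rad, forces in N, time in s.
With the tool pointing down it reaches from about 0.425 to 0.875 m from the base axis. Payload 9.9 kg.
Tool frame: the origin (TCP) lies midway between the tips of the shut fingers; the grasp point (between the pads) lies 19 mm behind it; y points along the fingers, z is the direction in which the jaws open and shut, and the axes are right-handed (so a half turn about y gives the same grasp; the last joint's range is limited). The gripper opens to 85 mm and grips with 20 to 120 N. Pads are 22 mm wide; open, the fingers measure 114 mm over their backs; the gripper's body (76 mm by 85 mm) begins 54 mm behind the grasp point. The pads swing forward as they close: fully open they stand 13 mm farther back than shut.
Start: joints at [1.04, 0.576, 0.025, 1.437, -0.015, 1.129, -0.057], TCP at [0.292, -0.609, 0.231] pointing down, gripper open.
Joint ranges: [-2.76, 2.76], [-0.34, 2.15], [-1.52, 1.57], [0.19, 2.46], [-1.09, 4.23], [0.17, 1.99], [-2.82, 2.82]. Speed limits (rad/s): [2.22, 2.22, 3.01, 3.01, 3.14, 3.14, 3.14].

### API

Orientations are given as a unit quaternion [x, y, z, w].
In Python, from station import arm, vision, job gives the robot as it stands.
- The arm moves only by the shell command python3 -m crank 'ROWS' [FORCE]. ROWS is JSON, one flat list of numbers, 7 for each row, row after row: the turn, a rotation vector about the world's x, y, z in rad, then the shift along the world's x, y, z in m, then the closure, from -1 (fully open) to 1 (shut). A call has 1 to 12 rows; each row is the pose to reach, as a shift and turn from the pose measured when the call began; what a row does not reach only later rows make up. A row lasts 1/12 s, in which the tool goes at most 41.7 mm and 7.16 degrees, less where a joint would pass 70% of its speed; a pose out of reach is approached as far as the arm can. A call with a gripper value outside its range is refused whole. The fingers move at their own pace and stop on an object; FORCE is the grip in N (left out, the last holds). Time passes only in rows, so rows that repeat a pose let the fingers close. It gives the time, the measured TCP pose, the force and the opening at its end, in the units of the state.
- arm.state(): the state, without advancing time (a new reading comes with each control period).
- vision.camera(name): name is "scene" or "side" or "wrist"; returns the picture (384x512x3 uint8, blue, green, red); there is no depth.
- vision.camera_params(name): a dict with "fov_y" (degrees; the focal length in pixels is half the picture's height over the tangent of half this angle, whatever the lens; pixels are square), "cx", "cy" (the principal point, pixels), "view" (4x4, takes a point from world to camera coordinates). Camera axes: x right, y down, z forward; pixel columns grow to the right and rows downward; lengths in m; the calibration is good to about 2 mm. A picture is of the moment at which its call begins: read the wrist's pose just before it. camera_params takes no time and is no camera call; for the wrist camera it gives the pose at the moment of the call.
- job.close_job(): hands the job in, once; it reports no verdict.
The state is a dict: "clock": time; "joints": joint angles; "joint_vel": joint speeds; "joint_efforts": joint torques, N m; "ee_pos": TCP position; "tcp_rot": TCP orientation; "ft_force": force on the tool from outside, world axes, zero at the start; "moment": the same for the moment, N m; "width": opening from 0.0 (shut) to 1.0 (fully open).
Only numpy, scipy, OpenCV 4.12 (cv2) and the standard library are available. Lean on these libraries where they do the work, as an engineer would, in place of code of your own. Each camera call takes 0.05 s, during which the arm holds its last target.

## Working session

There is one attempt and no reset: what is moved stays moved. The work goes in short steps, Python scripts to look and compute and a shell command to move; the robot and the scene stay as the last step left them, time stands still between calls to the robot, and variables do not carry over. Pictures are saved under pics/ and viewed, and the job is handed in when it is done.

```bash
ls -la; mkdir -p pics; python3 - <<'E'
from station import arm, vision, job
import cv2
print(arm.state())
for n in ["scene","side","wrist"]:
    p=vision.camera_params(n); print(n,p)
    cv2.imwrite(f"pics/{n}0.png",vision.camera(n))
E
```

```text
total 12
drwxr-xr-x  3 agent agent 4096 Dec  7 16:29 .
drwxr-xr-x 23 root  root  4096 Dec  7 16:29 ..
drwxr-xr-x  2 agent agent 4096 Dec  7 16:29 pics
{'clock': 0.0, 'joints': array([ 1.04021117,  0.57656674,  0.02485314,  1.43790486, -0.01501799,
        1.12900063, -0.0564793 ]), 'joint_vel': array([ 0.00065901,  0.0010097 , -0.00075172, -0.00019607, -0.00139469,
       -0.00037659,  0.00121667]), 'joint_efforts': array([-1.17586904e-03, -7.65739560e+01,  2.25028194e+00, -2.85960299e+01,
        1.51960098e-02,  1.27514906e-02,  2.37742199e-05]), 'ee_pos': array([ 0.29145579, -0.60833067,  0.23042069]), 'tcp_rot': array([-0.15682506,  0.69011047, -0.68895528,  0.15650579]), 'ft_force': array([-0.36662619,  0.61725362, -0.3792607 ]), 'moment': array([ 0.00400726, -0.03277065,  0.0154057 ]), 'width': 0.9981084183283547}
scene {'fov_y': 52.26323228122955, 'cx': 251.2672724416323, 'cy': 186.5588109258017, 'view': array([[ 0.85927266,  0.51145867, -0.00778054, -0.45196043],
       [ 0.30797337, -0.52943364, -0.79047608, -0.1678931 ],
       [-0.40841512,  0.67683828, -0.6124435 ,  1.41552759],
       [ 0.        ,  0.        ,  0.        ,  1.        ]])}
side {'fov_y': 50.69918714927948, 'cx': 264.62604405519767, 'cy': 191.16165154037355, 'view': array([[-0.97929928, -0.20158891, -0.01829842,  0.54342268],
       [-0.12294667,  0.66419559, -0.73737937,  0.14977401],
       [ 0.16080124, -0.71986536, -0.67523095,  1.1934246 ],
       [ 0.        ,  0.        ,  0.        ,  1.        ]])}
wrist {'fov_y': 71.2833938049801, 'cx': 257.50231355897466, 'cy': 190.30528957216174, 'view': array([[ 0.43119301, -0.90225881, -0.00127751, -0.67484296],
       [-0.85849228, -0.41071163,  0.30709439, -0.03994139],
       [-0.2776033 , -0.13132022, -0.95167821,  0.37913709],
       [ 0.        ,  0.        ,  0.        ,  1.        ]])}
```

View pics/scene0.png

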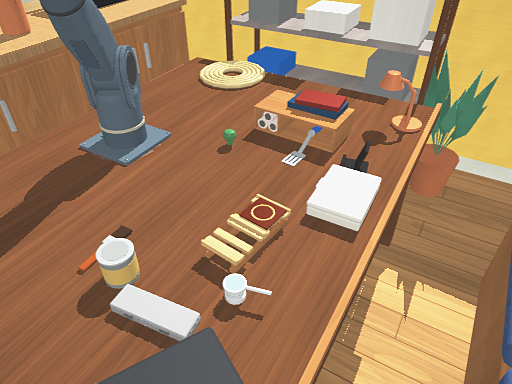

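View pics/side0.png

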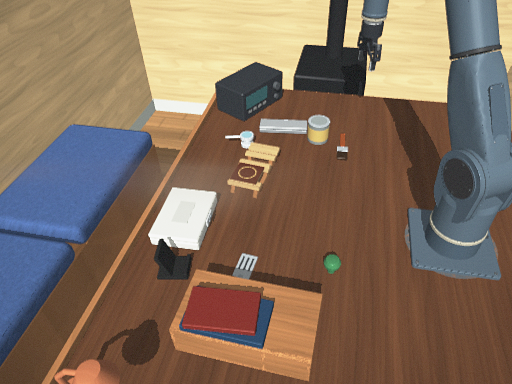

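View pics/wrist0.png

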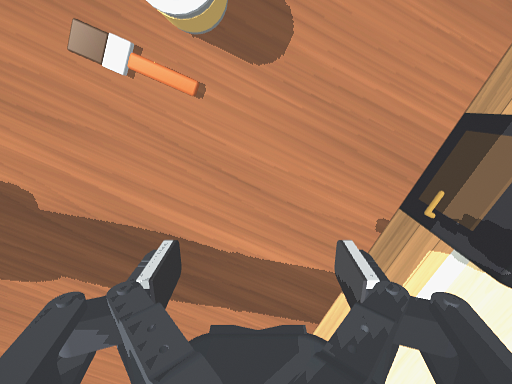

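The scene view shows the rack at about (247,232) with the coaster at (263,212), the turner blade at (293,158) and the pigeonholes at (305,118). In the side view the coaster is at (247,174) and the blade at (246,264). Next I'll zoom in and measure.

```bash
cat > h.py <<'E'
import numpy as np, cv2
from station import arm, vision
from scipy.spatial.transform import Rotation as R
P={n:vision.camera_params(n) for n in ["scene","side","wrist"]}
def par(p):
    f=192/np.tan(np.radians(p['fov_y'])/2); return f,p['cx'],p['cy'],np.array(p['view'])
def ray(p,u,v):
    f,cx,cy,V=par(p); d=V[:3,:3].T@np.array([(u-cx)/f,(v-cy)/f,1.]); c=-V[:3,:3].T@V[:3,3]; return c,d/np.linalg.norm(d)
def onz(p,u,v,z):
    c,d=ray(p,u,v); return c+d*(z-c[2])/d[2]
def proj(p,X):
    f,cx,cy,V=par(p); q=V[:3,:3]@np.array(X)+V[:3,3]; return np.array([f*q[0]/q[2]+cx,f*q[1]/q[2]+cy])
def tri(obs):
    A=np.zeros((3,3));b=np.zeros(3);rs=[]
    for p,u,v in obs:
        c,d=ray(p,u,v);M=np.eye(3)-np.outer(d,d);A+=M;b+=M@c;rs.append((c,M))
    X=np.linalg.solve(A,b); return X,[float(np.linalg.norm(M@(X-c))) for c,M in rs]
def crop(src,out,x0,y0,x1,y1,s):
    im=cv2.imread(src)[y0:y1,x0:x1]; cv2.imwrite(out,cv2.resize(im,None,fx=s,fy=s,interpolation=cv2.INTER_CUBIC))
E
python3 - <<'E'
from h import *
crop('pics/scene0.png','pics/s_rack.png',190,180,310,280,6)
crop('pics/scene0.png','pics/s_turn.png',240,80,360,180,6)
crop('pics/side0.png','pics/d_rack.png',215,130,305,205,8)
crop('pics/side0.png','pics/d_turn.png',140,220,340,370,4)
E
```

```text
(no output)
```

View pics/s_rack.png

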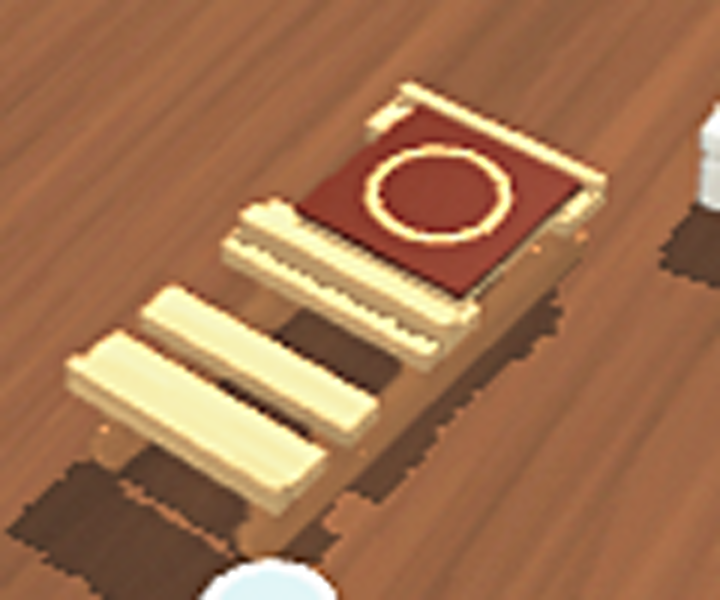

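View pics/s_turn.png

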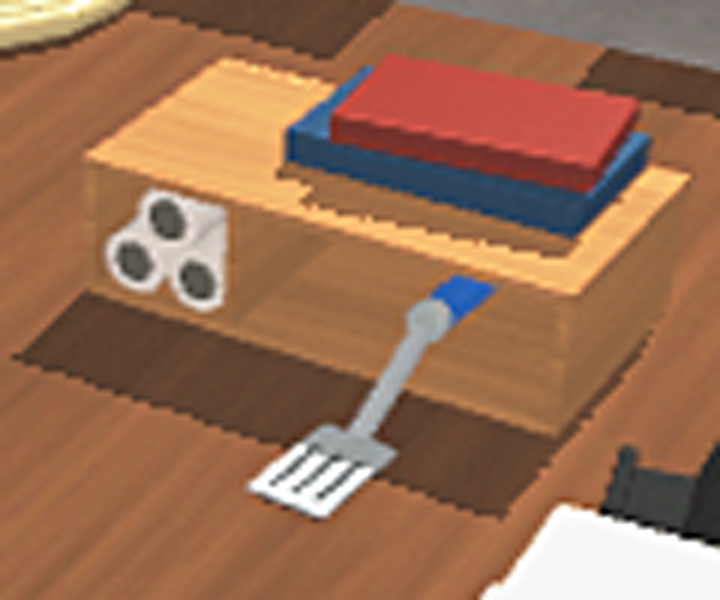

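View pics/d_rack.png

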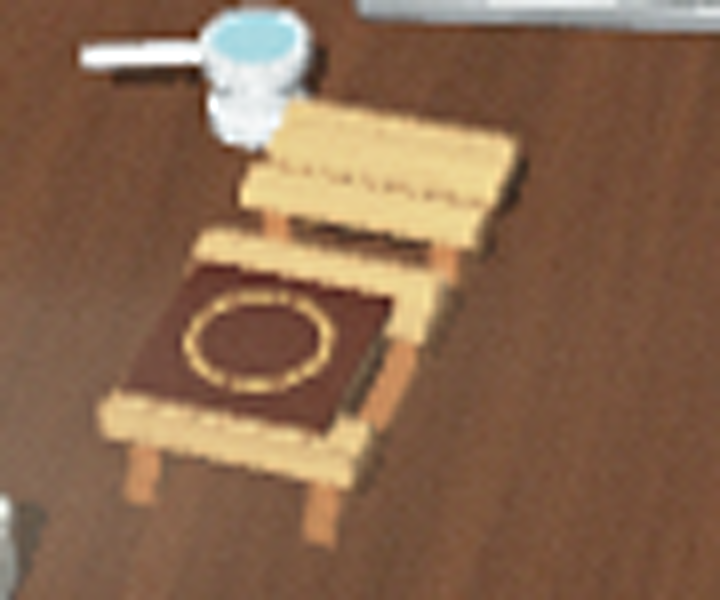

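View pics/d_turn.png

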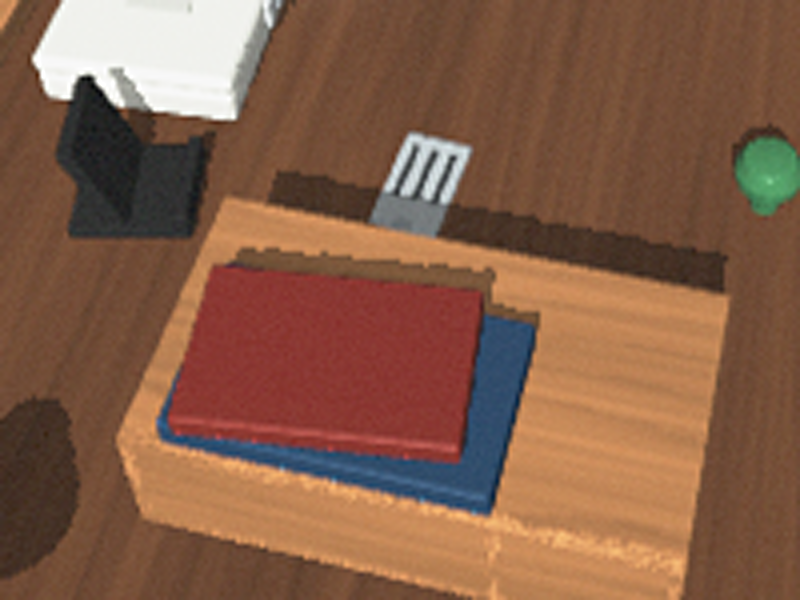

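```bash
python3 - <<'E'
from h import *
np.set_printoptions(precision=4,suppress=True)
s=P['scene'];d=P['side']
S=lambda x,y,ox,oy,k:(ox+x/k-0.5*(1-1/k)*0,oy+y/k)
print("coaster scene z=.053")
C=[onz(s,*S(x,y,190,180,6),.053) for x,y in [(413,107),(583,187),(462,297),(297,205)]]
for c in C: print(c)
print(np.mean(C,0),[np.linalg.norm(C[i]-C[i-1]) for i in range(4)])
D=[onz(d,*S(x,y,215,130,8),.053) for x,y in [(195,264),(393,297),(325,432),(120,392)]]
print("side")
for c in D: print(c)
print(np.mean(D,0),[np.linalg.norm(D[i]-D[i-1]) for i in range(4)])
a=np.mean([S(x,y,190,180,6) for x,y in [(438,193)]],0);b=S(258,340,215,130,8)
print('ring tri',tri([(s,*a),(d,*b)]))
# rib ends in scene (top z .052): 
for n,p,q in [('rib',(265,205),.052),('ribnear',(470,312),.052),('lipA',(405,85),.05),('lipB',(605,178),.05),('lowL',(70,365),.045),('lowend',(275,495),.045),('midslatfront',(425,352),.045),('midslatback',(228,240),.045)]:
    print(n,onz(s,*S(*p,190,180,6),q))
for n,p,q in [('outer+ r',(352,468),.045),('outer+ l',(102,410),.05),('far corner',(518,138),.05),('farL',(285,100),.05),('mid r',(440,285),.045),('mid l',(205,230),.052)]:
    print('side',n,onz(d,*S(*p,215,130,8),q))
print('turner')
for p in [(250,487),(322,517),(397,455),(330,425)]:
    print(onz(s,*S(*p,240,80,6),.003))
for p in [(410,133),(470,148),(438,236),(372,220)]:
    print('side',onz(d,*S(*p,140,220,4),.003))
print('neck/handle end',onz(s,*S(430,318,240,80,6),.046))
for p,z in [((88,157),.092),((572,293),.092),((690,178),.092),((225,60),.092),((560,435),0)]:
    print('ph',onz(s,*S(*p,240,80,6),z))
for p in [(228,198),(728,293),(683,565),(122,437)]:
    print('ph side',onz(d,*S(*p,140,220,4),.092))
E
```

```text
coaster scene z=.053
[ 0.6097 -0.0996  0.053 ]
[ 0.701  -0.1099  0.053 ]
[ 0.6887 -0.1964  0.053 ]
[ 0.5997 -0.1826  0.053 ]
[ 0.6498 -0.1471  0.053 ] [np.float64(0.0836205346043189), np.float64(0.09184557726945218), np.float64(0.08739775795437248), np.float64(0.09010806021807125)]
side
[ 0.6816 -0.1872  0.053 ]
[ 0.5928 -0.1804  0.053 ]
[ 0.6024 -0.0903  0.053 ]
[ 0.6913 -0.0992  0.053 ]
[ 0.642  -0.1393  0.053 ] [np.float64(0.08843248110985479), np.float64(0.0890980650971205), np.float64(0.09066860203945898), np.float64(0.08931202160423797)]
ring tri (array([ 0.6453, -0.1435,  0.0509]), [0.0020000753882751065, 0.0020000753882749842])
rib [ 0.5871 -0.1887  0.052 ]
ribnear [ 0.6953 -0.2016  0.052 ]
lipA [ 0.5968 -0.0844  0.05  ]
lipB [ 0.7053 -0.0966  0.05  ]
lowL [ 0.5669 -0.3036  0.045 ]
lowend [ 0.6755 -0.3196  0.045 ]
midslatfront [ 0.6873 -0.2247  0.045 ]
midslatback [ 0.5811 -0.2092  0.045 ]
side outer+ r [ 0.5891 -0.0795  0.045 ]
side outer+ l [ 0.6967 -0.0902  0.05  ]
side far corner [ 0.5609 -0.306   0.05  ]
side farL [ 0.6718 -0.3159  0.05  ]
side mid r [ 0.5766 -0.2017  0.045 ]
side mid l [ 0.6836 -0.2123  0.052 ]
turner
[0.5497 0.1569 0.003 ]
[0.5967 0.1507 0.003 ]
[0.6064 0.2268 0.003 ]
[0.5603 0.2362 0.003 ]
side [0.5879 0.1572 0.003 ]
side [0.5423 0.1624 0.003 ]
side [0.5476 0.2403 0.003 ]
side [0.5953 0.236  0.003 ]
neck/handle end [0.5875 0.3061 0.046 ]
ph [0.3595 0.3052 0.092 ]
ph [0.6725 0.2944 0.092 ]
ph [0.6827 0.4588 0.092 ]
ph [0.3659 0.4705 0.092 ]
ph [0.6764 0.2966 0.    ]
ph side [0.6663 0.298  0.092 ]
ph side [0.3502 0.3078 0.092 ]
ph side [0.3568 0.4769 0.092 ]
ph side [0.672  0.4651 0.092 ]
```

```bash
python3 - <<'E'
from h import *
np.set_printoptions(precision=4,suppress=True)
st=arm.state(); M=R.from_quat(st['tcp_rot']).as_matrix(); print(M)
f,cx,cy,V=par(P['wrist']); c=-V[:3,:3].T@V[:3,3]
print('cam in tool',M.T@(c-st['ee_pos']),'\n axes in tool\n',M.T@V[:3,:3].T)
print(c)
E
```

```text
[[-0.9018 -0.0006  0.4321]
 [-0.4321  0.0011 -0.9018]
 [ 0.0001 -1.     -0.0012]]
cam in tool [-0.0778 -0.1417  0.0006] 
 axes in tool
 [[ 0.001   0.9517  0.307 ]
 [-0.0002 -0.307   0.9517]
 [ 1.     -0.001  -0.0001]]
[ 0.362  -0.5755  0.3723]
```

```bash
python3 -m crank '[0,0,0.5,0.12,0.18,0.02,-1, 0,0,1.02,0.29,0.43,0.02,-1, 0,0,1.02,0.29,0.43,0.02,-1, 0,0,1.02,0.29,0.43,0.02,-1, 0,0,1.02,0.29,0.43,0.02,-1, 0,0,1.02,0.29,0.43,0.02,-1, 0,0,1.02,0.29,0.43,0.02,-1, 0,0,1.02,0.29,0.43,0.02,-1, 0,0,1.02,0.29,0.43,0.02,-1, 0,0,1.02,0.29,0.43,0.02,-1, 0,0,1.02,0.29,0.43,0.02,-1, 0,0,1.02,0.29,0.43,0.02,-1]'
python3 - <<'E'
from h import *
np.set_printoptions(precision=4,suppress=True)
print(arm.state()['joints'],arm.state()['joint_vel'])
E
```

```text
clock: 1.15
ee_pos: [0.5714, -0.1926, 0.25]
tcp_rot: [-0.474, 0.526, -0.525, 0.473]
ft_force: [0.9, -0.5, 0.1]
width: 0.997
[ 0.4449  0.4624 -0.3055  1.6008  0.1512  1.1031 -0.0032] [-0.7978  0.1741 -0.0479 -0.3426  0.0634  0.1773 -0.8223]
```

```bash
python3 -m crank '[0,0,0.0,0.01,0.01,0,-1,0,0,0.0,0.01,0.01,0,-1,0,0,0.0,0.01,0.01,0,-1]'
python3 - <<'E'
from h import *
np.set_printoptions(precision=4,suppress=True)
import pickle
st=arm.state();p=vision.camera_params('wrist');im=vision.camera('wrist')
cv2.imwrite('pics/w1.png',im);pickle.dump((st,p),open('w1.pkl','wb'))
print(st['ee_pos'],st['joints'],R.from_quat(st['tcp_rot']).as_matrix(),st['joint_vel'])
E
```

```text
clock: 1.4
ee_pos: [0.5816, -0.1818, 0.2496]
tcp_rot: [-0.474, 0.525, -0.524, 0.473]
ft_force: [-0.6, -0.4, -0.7]
width: 1.0
[ 0.5816 -0.1818  0.2496] [ 0.4217  0.4729 -0.306   1.584   0.154   1.1108 -0.0236] [[-0.1018 -0.0023  0.9948]
 [-0.9948  0.0001 -0.1018]
 [ 0.0001 -1.     -0.0023]] [ 0.0393 -0.0106  0.0336  0.0137  0.0045  0.0036  0.0091]
```

View pics/w1.png

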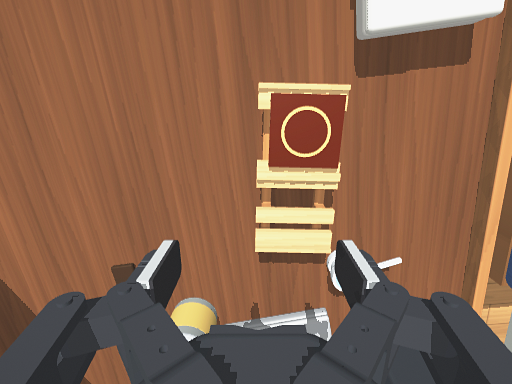

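```bash
cat > kin.py <<'E'
import numpy as np
from scipy.optimize import least_squares
from scipy.spatial.transform import Rotation as R
Rz=lambda a:R.from_euler('z',a).as_matrix(); Ry=lambda a:R.from_euler('y',a).as_matrix()
def fk(q,p,s):
    c,d,L1,L2,L3,c7,e1,e2=p
    A=Rz(c+s[0]*q[0])@Ry(q[1]); x=np.array([0,0,d])+A@np.array([e1,0,L1]); 
    A=A@Rz(s[1]*q[2])@Ry(q[3]); x=x+A@np.array([e2,0,L2])
    A=A@Rz(s[2]*q[4])@Ry(q[5])@Rz(c7+s[3]*q[6]); x=x+A@np.array([0,0,L3])
    # tool: y = A z ; tool z = A x ; tool x = y x z
    ty=A[:,2]; tz=A[:,0]; tx=np.cross(ty,tz); return x,np.stack([tx,ty,tz],1)
E
python3 - <<'E'
from kin import *; import itertools
np.set_printoptions(precision=4,suppress=True)
D=[([1.04021117,.57656674,.02485314,1.43790486,-.01501799,1.12900063,-.0564793],[.29145579,-.60833067,.23042069],[-.15682506,.69011047,-.68895528,.15650579]),
([.4217,.4729,-.306,1.584,.154,1.1108,-.0236],[.5816,-.1818,.2496],[-.474,.525,-.524,.473]),]
for s in itertools.product([-1,1],repeat=4):
  for c70 in (0,1.5,3,-1.5):
    def f(p):
        o=[]
        for q,x,r in D:
            a,b=fk(q,p,s); o+=list((a-x)*10)+list((b-R.from_quat(r).as_matrix()).ravel())
        return np.array(o+list(0.02*(np.array(p[6:]))))
    r=least_squares(f,[-.08,.36,.42,.4,.3,c70,0,0])
    if r.cost<.01: print(s,r.cost,r.x)
E
python3 - <<'E'
from h import *
crop('pics/w1.png','pics/w1c.png',245,70,415,300,3)
E
```

```text
(-1, -1, -1, -1) 1.0324531967706328e-06 [-0.0701 20.6271  0.4865  0.4378 20.6566  3.0716  0.0273 -0.0607]
(-1, -1, -1, -1) 1.032453197157361e-06 [-0.0701 20.6265  0.4865  0.4378 20.6561  3.0716  0.0273 -0.0607]
(-1, -1, -1, -1) 1.032453196747989e-06 [-0.0701 20.627   0.4865  0.4378 20.6566  3.0716  0.0273 -0.0607]
(-1, -1, -1, -1) 1.032453196763822e-06 [-0.0701 20.627   0.4865  0.4378 20.6566 -3.2116  0.0273 -0.0607]
(-1, -1, -1, 1) 0.002155773747597209 [-0.0701 20.6263  0.4865  0.4378 20.6559 -3.1315  0.0273 -0.0607]
(-1, -1, -1, 1) 0.002155773747597201 [-0.0701 20.6263  0.4865  0.4378 20.6559  3.1517  0.0273 -0.0607]
(-1, -1, -1, 1) 0.002155773747597077 [-0.0701 20.6264  0.4865  0.4378 20.656   3.1517  0.0273 -0.0607]
(-1, -1, -1, 1) 0.0021557737475967212 [-0.0701 20.6269  0.4865  0.4378 20.6565 -3.1315  0.0273 -0.0607]
```

View pics/w1c.png

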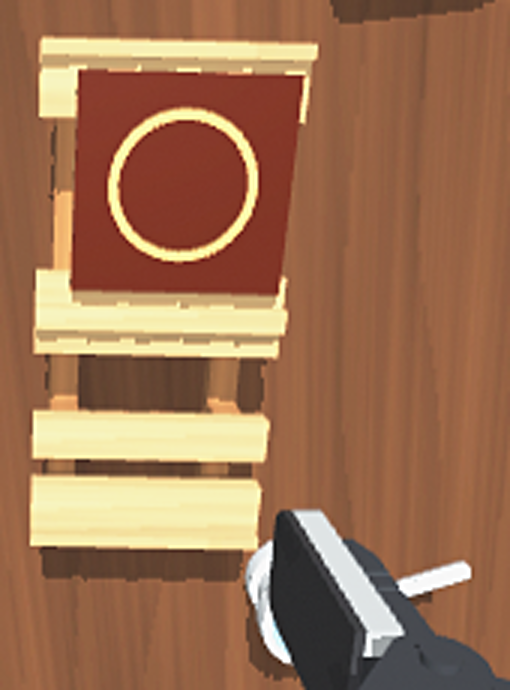

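```bash
python3 - <<'E'
from h import *
import pickle
np.set_printoptions(precision=4,suppress=True)
st,p=pickle.load(open('w1.pkl','rb'))
T=lambda x,y:((x+.5)/3-.5+245,(y+.5)/3-.5+70)
C=[onz(p,*T(x,y),.053) for x,y in [(78,70),(304,75),(279,294),(73,290)]]
for c in C:print(c)
cc=np.mean(C,0);print('coaster',cc,[np.linalg.norm(C[i]-C[i-1]) for i in range(4)], np.degrees(np.arctan2(*(C[1]-C[0])[[1,0]])),np.degrees(np.arctan2(*(C[2]-C[3])[[1,0]])))
# rack points
for n,q,z in [('lip top L',(40,38),.05),('lip top R',(318,44),.05),('rib L',(38,327),.052),('rib R',(277,333),.052),('midslat low L',(35,353),.045),('midslat low R',(277,355),.045),('slat2 top L',(33,411),.045),('slat2 R',(268,420),.045),('s2 bot R',(265,460),.045),('outer top L',(31,476),.045),('outer top R',(260,487),.045),('outer bot L',(31,544),.05),('outer bot R',(256,548),.05)]:
    print(n,onz(p,*T(*q),z))
# ring centre: wrist & scene
im=cv2.imread('pics/w1.png')
print(proj(P['scene'],cc),proj(P['side'],cc))
r=T(183,185)
print('tri ring', tri([(p,*r),(P['scene'],190+438.5/6-.5,180+193.5/6-.5),(P['side'],215+258.5/8-.5,130+340.5/8-.5)]))
print('tri ring', tri([(p,*r),(P['scene'],190+438.5/6-.5,180+193.5/6-.5)]))
print('tri ring', tri([(p,*r),(P['side'],215+258.5/8-.5,130+340.5/8-.5)]))
E
```

```text
[ 0.6055 -0.0939  0.053 ]
[ 0.6944 -0.1049  0.053 ]
[ 0.6836 -0.1931  0.053 ]
[ 0.5955 -0.1823  0.053 ]
coaster [ 0.6447 -0.1435  0.053 ] [np.float64(0.0889800561675095), np.float64(0.08965003770877138), np.float64(0.0888463942787801), np.float64(0.08871824511728016)] -7.098838006693445 -7.016476364700004
lip top L [ 0.5917 -0.0804  0.05  ]
lip top R [ 0.7009 -0.0939  0.05  ]
rib L [ 0.5788 -0.1974  0.052 ]
rib R [ 0.6828 -0.2108  0.052 ]
midslat low L [ 0.576  -0.2113  0.045 ]
midslat low R [ 0.6846 -0.2234  0.045 ]
slat2 top L [ 0.5722 -0.2391  0.045 ]
slat2 R [ 0.6801 -0.2547  0.045 ]
s2 bot R [ 0.6783 -0.2749  0.045 ]
outer top L [ 0.5677 -0.2719  0.045 ]
outer top R [ 0.6757 -0.2888  0.045 ]
outer bot L [ 0.5642 -0.3054  0.05  ]
outer bot R [ 0.672  -0.3186  0.05  ]
[262.0694 211.3484] [246.8045 172.1802]
tri ring (array([ 0.6453, -0.1434,  0.0525]), [0.0007415998388909426, 0.0010204250669732238, 0.0009445570995339343])
tri ring (array([ 0.6454, -0.1428,  0.0512]), [0.0004553654710948329, 0.00045536547109502166])
tri ring (array([ 0.6445, -0.1427,  0.0543]), [9.731041829437784e-06, 9.731041829257006e-06])
```

```bash
python3 -m crank '[0,0,0,0,0.15,0,-1,0,0,0,0,0.32,0,-1,0,0,0,0,0.32,0,-1,0,0,0,0,0.32,0,-1,0,0,0,0,0.32,0,-1,0,0,0,0,0.32,0,-1,0,0,0,0,0.32,0,-1,0,0,0,0,0.32,0,-1,0,0,0,0,0.32,0,-1,0,0,0,0,0.32,0,-1,0,0,0,0,0.32,0,-1]'
python3 - <<'E'
from h import *
np.set_printoptions(precision=4,suppress=True)
import pickle
st=arm.state();p=vision.camera_params('wrist');im=vision.camera('wrist')
cv2.imwrite('pics/w2.png',im);pickle.dump((st,p),open('w2.pkl','wb'))
print(st['ee_pos'],st['joints'],st['tcp_rot'],st['joint_vel'])
E
```

```text
clock: 2.37
ee_pos: [0.5811, 0.1339, 0.2494]
tcp_rot: [-0.474, 0.526, -0.526, 0.471]
ft_force: [0.5, -0.4, -0.3]
width: 1.002
[0.5811 0.1339 0.2494] [-0.0742  0.4582 -0.3556  1.6162  0.1746  1.1021 -0.583 ] [-0.4738  0.5262 -0.526   0.4712] [ 0.0164 -0.0028  0.0058  0.0003  0.0004  0.002  -0.0034]
```

View pics/w2.png

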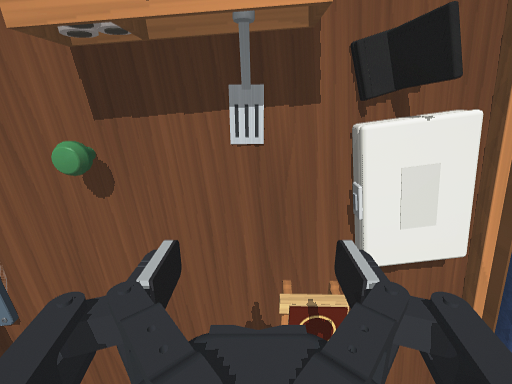

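```bash
python3 - <<'E'
from h import *
crop('pics/w2.png','pics/w2c.png',190,0,330,150,5)
E
```

```text
(no output)
```

View pics/w2c.png

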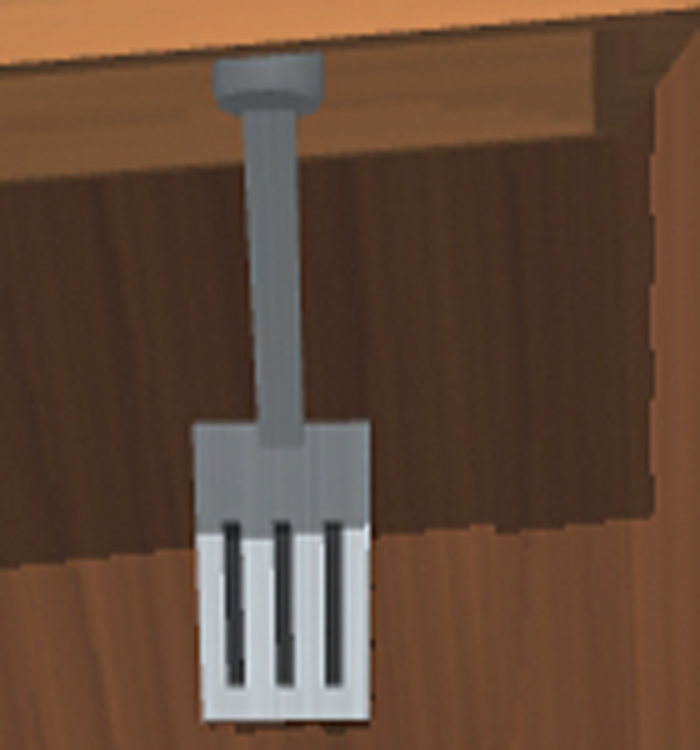

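```bash
python3 - <<'E'
from h import *
import pickle
np.set_printoptions(precision=4,suppress=True)
st,p=pickle.load(open('w2.pkl','rb'))
T=lambda x,y:((x+.5)/5-.5+190,(y+.5)/5-.5)
C=[onz(p,*T(x,y),.003) for x,y in [(203,720),(369,720),(369,422),(193,422)]]
for c in C:print(c)
print('blade',np.mean(C,0),[np.linalg.norm(C[i]-C[i-1]) for i in range(4)])
d=(C[2]+C[3]-C[0]-C[1]);print('yaw',np.degrees(np.arctan2(d[1],d[0])))
# collar (handle end) wrist + scene
print('collar', tri([(p,*T(268,85)),(P['scene'],240+430.5/6-.5,80+322.5/6-.5)]))
print('collar z.046', onz(p,*T(268,85),.046))
print('neckmid z.0245', onz(p,*T(274,260),.028))
print('roof front', onz(p,*T(0,66),.092),onz(p,*T(700,8),.092))
# blade heel corners tri with scene
print(tri([(p,*T(369,422)),(P['scene'],240+397.5/6-.5,80+455.5/6-.5)]),tri([(p,*T(203,720)),(P['scene'],240+250.5/6-.5,80+487.5/6-.5)]))
# stopper, docbox
E
```

```text
[0.5432 0.1607 0.003 ]
[0.5908 0.1555 0.003 ]
[0.5989 0.2351 0.003 ]
[0.5517 0.2403 0.003 ]
blade [0.5712 0.1979 0.003 ] [np.float64(0.0800315599401763), np.float64(0.04786895680474271), np.float64(0.08001198081286048), np.float64(0.04749330393363893)]
yaw 84.05675833634197
collar (array([0.5841, 0.3062, 0.0439]), [0.001813521313347877, 0.001813521313347567])
collar z.046 [0.5825 0.3048 0.046 ]
neckmid z.0245 [0.579  0.2727 0.028 ]
roof front [0.5323 0.3012 0.092 ] [0.6669 0.2961 0.092 ]
(array([ 0.6   ,  0.2359, -0.0025]), [0.0010622748350619232, 0.0010622748350617242]) (array([0.5445, 0.161 , 0.0009]), [0.0015461998103351434, 0.0015461998103353035])
```

```bash
python3 -m crank '[0.13,-0.014,0,-0.001,0.02,-0.03,-1,0.26,-0.027,0,-0.003,0.04,-0.06,-1,0.39,-0.041,0,-0.005,0.06,-0.1,-1,0.5,-0.052,0,-0.006,0.085,-0.14,-1,0.59,-0.0615,0,-0.0065,0.097,-0.171,-1,0.59,-0.0615,0,-0.0065,0.097,-0.171,-1,0.59,-0.0615,0,-0.0065,0.097,-0.171,-1,0.59,-0.0615,0,-0.0065,0.097,-0.171,-1]'
python3 - <<'E'
from h import *
np.set_printoptions(precision=4,suppress=True)
st=arm.state();M=R.from_quat(st['tcp_rot']).as_matrix()
print(st['joints'],'\n',M)
uy=np.array([.1037,.9946,0]);g=np.array([.5712,.1979,0])+uy*.0778+[0,0,.012]
print('to go',g-st['ee_pos'], 'jaw az',np.degrees(np.arctan2(M[1,2],M[0,2])),'tilt',np.degrees(np.arccos(-M[2,1])))
cv2.imwrite('pics/side3.png',vision.camera('side'))
E
```

```text
clock: 3.08
ee_pos: [0.5763, 0.2299, 0.0812]
tcp_rot: [-0.3, 0.641, -0.366, 0.604]
ft_force: [0.3, 0.2, 1.5]
width: 0.999
[ 0.3216  0.7697 -0.7324  1.9499 -0.2009  0.3787 -0.1305] 
 [[-0.0894  0.058   0.9943]
 [-0.8268  0.5524 -0.1066]
 [-0.5554 -0.8316 -0.0014]]
to go [ 0.003   0.0454 -0.0692] jaw az -6.116998384819126 tilt 33.73867183945637
```

View pics/side3.png

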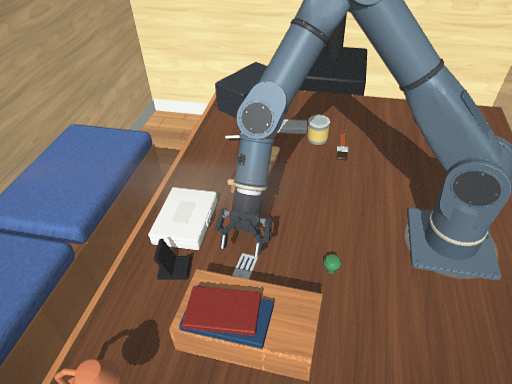

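```bash
python3 -m crank '[0,0,0,0.001,0.015,-0.023,-1,0,0,0,0.002,0.03,-0.046,-1,0,0,0,0.003,0.0454,-0.0692,-1,0,0,0,0.003,0.0454,-0.0692,-1,0,0,0,0.003,0.0454,-0.0692,-1]'
python3 - <<'E'
from h import *
np.set_printoptions(precision=4,suppress=True)
import pickle
st=arm.state();p=vision.camera_params('wrist');im=vision.camera('wrist')
cv2.imwrite('pics/w4.png',im)
print(st['ee_pos'],st['joints'],list(st['tcp_rot']),st['joint_vel'])
E
```

```text
clock: 3.55
ee_pos: [0.5817, 0.2781, 0.0187]
tcp_rot: [-0.3, 0.636, -0.367, 0.609]
ft_force: [0.7, -0.1, 0.7]
width: 1.0
[0.5817 0.2781 0.0187] [ 0.2034  0.8731 -0.6866  1.9556 -0.1893  0.2274 -0.1427] [np.float64(-0.3000084937155954), np.float64(0.6360666826753958), np.float64(-0.36688386545907653), np.float64(0.6089419579521707)] [ 0.0389 -0.0059 -0.0031 -0.0008 -0.0055  0.0047  0.0053]
```

View pics/w4.png

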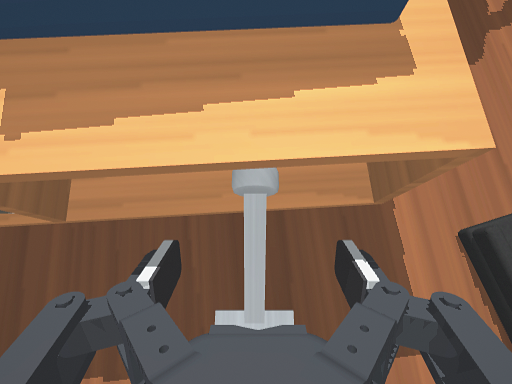

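```bash
python3 -m crank '[-0.12,0.0125,0,-0.0026,-0.0042,-0.003,-1,-0.12,0.0125,0,-0.0026,-0.0042,-0.0072,-1,-0.12,0.0125,0,-0.0026,-0.0042,-0.0072,-1,-0.12,0.0125,0,-0.0026,-0.0042,-0.0072,-1,-0.12,0.0125,0,-0.0026,-0.0042,-0.0072,-0.3,-0.12,0.0125,0,-0.0026,-0.0042,-0.0072,0.1]' 40
python3 - <<'E'
from h import *
np.set_printoptions(precision=4,suppress=True)
st=arm.state();M=R.from_quat(st['tcp_rot']).as_matrix()
print(st['joints'],list(st['tcp_rot']),'jaw az',np.degrees(np.arctan2(M[1,2],M[0,2])),'tilt',np.degrees(np.arccos(-M[2,1])))
E
```

```text
clock: 4.1
ee_pos: [0.5797, 0.2719, 0.0115]
tcp_rot: [-0.337, 0.617, -0.403, 0.585]
ft_force: [-0.1, 0.3, -0.9]
width: 0.748
[ 0.0587  0.8126 -0.5317  1.9373 -0.1843  0.2728 -0.2158] [np.float64(-0.33714042933962857), np.float64(0.617388734045426), np.float64(-0.4030612734905514), np.float64(0.5854136074525874)] jaw az -5.909835501250651 tilt 26.82053454535937
```

Good. Closing on the neck.

```bash
python3 -m crank '[0,0,0,0,0,0,1,0,0,0,0,0,0,1,0,0,0,0,0,0,1,0,0,0,0,0,0,1,0,0,0,0,0,0,1,0,0,0,0,0,0,1]' 60
python3 - <<'E'
from h import *
st=arm.state();print(st['width']*85,st['ft_force'],st['joints'])
cv2.imwrite('pics/w5.png',vision.camera('wrist'))
E
```

```text
clock: 4.6
ee_pos: [0.5796, 0.2717, 0.0113]
tcp_rot: [-0.337, 0.617, -0.403, 0.585]
ft_force: [-0.4, -0.8, -0.1]
width: 0.124
10.498681583799 [-0.44369743 -0.78294463 -0.06797401] [ 0.05876288  0.81272773 -0.53159196  1.9374259  -0.18445781  0.2728599
 -0.21547664]
```

View pics/w5.png

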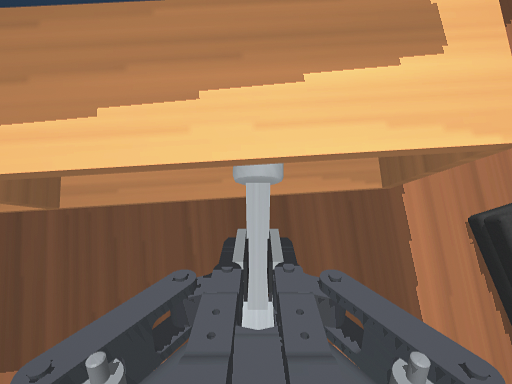

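```bash
python3 -m crank '[0,0,0,0,0,0.004,1,0,0,0,-0.002,-0.02,0.004,1,0,0,0,-0.0052,-0.05,0.004,1,0,0,0,-0.0083,-0.08,0.004,1,0,0,0,-0.0115,-0.11,0.004,1,0,0,0,-0.0146,-0.14,0.004,1,0,0,0,-0.0166,-0.16,0.004,1,0,0,0,-0.0166,-0.16,0.004,1,0,0,0,-0.0166,-0.16,0.004,1]'
python3 - <<'E'
from h import *
st=arm.state();print(st['width']*85,st['joints'])
cv2.imwrite('pics/scene6.png',vision.camera('scene')); crop('pics/scene6.png','pics/scene6c.png',200,80,360,220,5)
E
```

```text
clock: 5.4
ee_pos: [0.5633, 0.1102, 0.0154]
tcp_rot: [-0.337, 0.618, -0.404, 0.585]
ft_force: [0.3, 0.7, -1.4]
width: 0.123
10.465759724404412 [ 0.39354986  0.8028975  -0.60413729  2.0007224  -0.11473642  0.35660213
 -0.03376056]
```

View pics/scene6c.png

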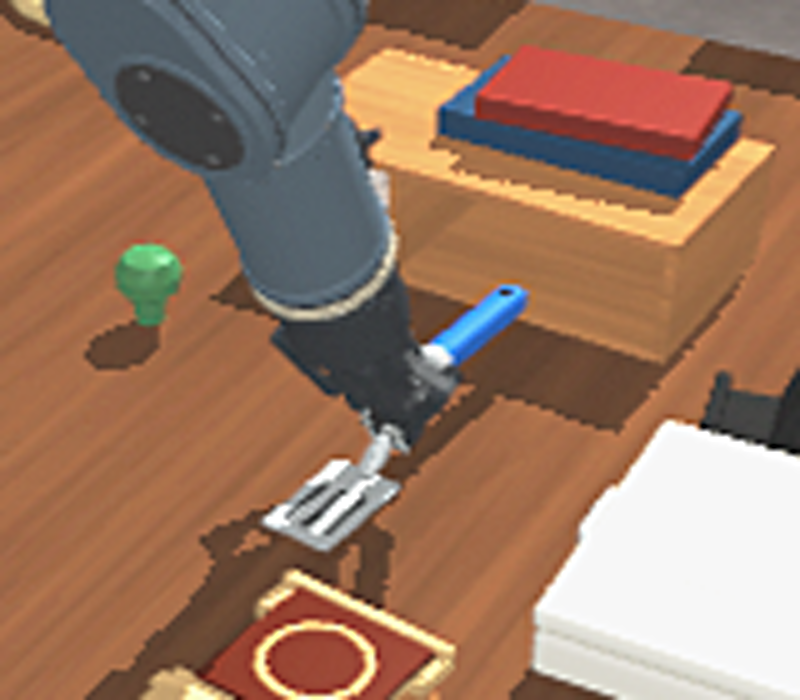

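```bash
cat > fit.py <<'E'
from kin import *
D=[([1.04021117,.57656674,.02485314,1.43790486,-.01501799,1.12900063,-.0564793],[.29145579,-.60833067,.23042069],[-.15682506,.69011047,-.68895528,.15650579]),
([.4217,.4729,-.306,1.584,.154,1.1108,-.0236],[.5816,-.1818,.2496],[-.474,.525,-.524,.473]),
([-0.0742,0.4582,-0.3556,1.6162,0.1746,1.1021,-0.583 ],[0.5811,0.1339,0.2494],[-0.4738,0.5262,-0.526,0.4712]),
([ 0.3216,0.7697,-0.7324,1.9499,-0.2009,0.3787,-0.1305],[0.5763,0.2299,0.0812],[-0.3,0.641,-0.366,0.604]),
([ 0.2034,0.8731,-0.6866,1.9556,-0.1893,0.2274,-0.1427],[0.5817,0.2781,0.0187],[-0.3000,.63607,-.36688,.60894]),
([ 0.0587,0.8126,-0.5317,1.9373,-0.1843,0.2728,-0.2158],[0.5797,0.2719,0.0115],[-0.33714,.61739,-.40306,.58541]),
([ 0.39354986,0.8028975,-0.60413729,2.0007224,-0.11473642,0.35660213,-0.03376056],[0.5633,0.1102,0.0154],[-.337,.618,-.404,.585])]
def res(p):
    o=[]
    for q,x,r in D:
        a,b=fk(q,p,(-1,-1,-1,-1)); o+=list((a-x)*10)+list((b-R.from_quat(r).as_matrix()).ravel())
    return np.array(o)
r=least_squares(res,[-.07,.36,.45,.43,.35,3.07,0,0])
if __name__=='__main__':
    np.set_printoptions(precision=4,suppress=True); print(r.x,r.cost,np.abs(r.fun).max())
p0=r.x
E
python3 fit.py
```

```text
[-0.0724  0.289   0.5223  0.3978  0.3358  3.0749  0.0204 -0.0194] 0.014615927653484658 0.051095172762859464
```

```bash
cat > fit2.py <<'E'
from fit import D
from kin import *
s=(-1,-1,-1,-1)
def FK(q,p):
    q=np.array(q)+np.concatenate([[0],p[10:15],[0]])
    a,b=fk(q,p[:8],s); return a+np.array([p[8],p[9],0]),b
def res(p):
    o=[]
    for q,x,r in D:
        a,b=FK(q,p); o+=list((a-x)*10)+list((b-R.from_quat(r).as_matrix()).ravel())
    return np.array(o+list(.01*np.array(p[6:])))
r=least_squares(res,[-.07,.36,.45,.43,.35,3.07]+[0]*9)
p0=r.x
if __name__=='__main__':
    np.set_printoptions(precision=4,suppress=True); print(r.x,r.cost); print(r.fun[:84].reshape(7,12))
E
python3 fit2.py
```

```text
[-0.0523  0.2969  0.5474  0.3933  0.3563  3.0669  0.036   0.017  -0.0047
 -0.003  -0.021   0.0227 -0.051  -0.0214  0.0856] 0.003902064099829207
[[ 0.007  -0.0005 -0.0212 -0.0017  0.0028 -0.0036  0.0037  0.0157 -0.0016
  -0.0092  0.0001 -0.013 ]
 [-0.0016 -0.0075  0.0084 -0.0134 -0.0185 -0.0017  0.0015  0.0034 -0.0133
  -0.0012  0.0002 -0.0188]
 [-0.0116  0.0091  0.0114 -0.0146 -0.0178 -0.0019  0.0018 -0.0081 -0.0148
   0.0103  0.0003 -0.0166]
 [ 0.0265 -0.0046  0.0079  0.0116  0.0144  0.0001 -0.004  -0.0057  0.0018
   0.0043 -0.0027  0.019 ]
 [-0.013  -0.0067  0.0087  0.0106  0.0144 -0.0003 -0.0064 -0.0095  0.0012
   0.0082 -0.005   0.019 ]
 [-0.0148  0.0019 -0.008   0.0056  0.0109 -0.0002 -0.004  -0.008   0.0003
   0.0069 -0.0032  0.0131]
 [ 0.0076  0.0084 -0.0073  0.0022  0.0085 -0.0003 -0.0039 -0.0083 -0.0017
   0.0074 -0.0036  0.0095]]
```

```bash
python3 - <<'E'
from fit import D
from kin import *; import itertools
np.set_printoptions(precision=4,suppress=True)
out=[]
for s in itertools.product([-1,1],repeat=4):
  for c5 in (0,np.pi/2,np.pi,-np.pi/2):
   for b in (1,-1):
    def f(p,pr=False):
        o=[]
        for q,x,r in D:
            A=Rz(p[0]+s[0]*q[0])@Ry(q[1])@Rz(p[2]+s[1]*q[2])@Ry(b*q[3])@Rz(p[3]+s[2]*q[4])@Ry(q[5])@Rz(p[1]+s[3]*q[6])
            ty=A[:,2]; tz=A[:,0]; tx=np.cross(ty,tz)
            o+=list((np.stack([tx,ty,tz],1)-R.from_quat(r).as_matrix()).ravel())
        return np.array(o)
    for c7 in (0,3):
      r=least_squares(f,[-.07,c7,0 if b>0 else np.pi,c5]); out.append((r.cost,s,b,r.x))
out.sort(key=lambda t:t[0])
for o in out[:6]: print(o)
E
```

```text
(np.float64(1.2586209450589448e-06), (-1, -1, -1, -1), -1, array([ 0.0006, -3.1413,  3.1413,  3.1417]))
(np.float64(1.2586209450590492e-06), (-1, -1, -1, -1), -1, array([ 0.0006,  3.1419,  3.1413, -3.1415]))
(np.float64(1.2586209450591453e-06), (-1, -1, -1, -1), -1, array([0.0006, 3.1419, 3.1413, 3.1417]))
(np.float64(1.258620945059251e-06), (-1, -1, -1, -1), 1, array([ 0.0006,  3.1419, -0.0002,  0.0001]))
(np.float64(1.2586209450592974e-06), (-1, -1, -1, -1), 1, array([ 0.0006, -3.1413, -0.0002,  0.0001]))
(np.float64(1.25862094505944e-06), (-1, -1, -1, -1), 1, array([ 0.0006, -3.1413, -0.0002,  6.2832]))
```

```bash
cat > kin2.py <<'E'
import numpy as np
from fit import D
from kin import Rz,Ry,R
def frames(q):
    A0=Rz(-q[0]);A1=A0@Ry(q[1]);A2=A1@Rz(-q[2]);A3=A2@Ry(q[3]);A4=A3@Rz(-q[4]);A5=A4@Ry(q[5]);A6=A5@Rz(np.pi-q[6])
    return A0,A2,A4,A6
def tool(A): 
    ty=A[:,2];tz=A[:,0];return np.stack([np.cross(ty,tz),ty,tz],1)
def row(q):
    A0,A2,A4,A6=frames(q)
    return np.hstack([A0[:,[1]],[[0],[0],[1]],A2,A4,A6[:,[2]]])
reg=1e-3
M=np.vstack([row(d[0]) for d in D]+[reg*np.eye(9)]);b=np.concatenate([d[1] for d in D]+[reg*np.array([0,.3,0,0,.45,0,0,.42,.33])])
o=np.linalg.lstsq(M,b,rcond=None)[0]
def FK(q): return row(q)@o, tool(frames(q)[3])
def pts(q):
    A0,A2,A4,A6=frames(q)
    sh=A0[:,1]*o[0]+[0,0,o[1]]; el=sh+A2@o[2:5]; wr=el+A4@o[5:8]; return sh,el,wr,wr+A6[:,2]*o[8]
if __name__=='__main__':
    np.set_printoptions(precision=4,suppress=True);print(o);print((M@b*0 if False else (M@o-b))[:-9].reshape(-1,3)*1000)
E
python3 kin2.py
```

```text
[-0.0149  0.2667 -0.0001 -0.0315  0.5876  0.0001 -0.0005  0.3913  0.3613]
[[ 0.0189  0.0142  0.013 ]
 [-0.0086 -0.022  -0.0389]
 [ 0.0088  0.0034  0.0242]
 [-0.0094  0.0143  0.0064]
 [-0.012  -0.0118  0.0078]
 [ 0.0076 -0.0377 -0.016 ]
 [ 0.0239  0.0313  0.0035]]
```

```bash
python3 - <<'E'
from h import *
np.set_printoptions(precision=3,suppress=True)
s=P['scene'];d=P['side']
for n,a,z in [('tin top',(115,247),.084),('brush handle end',(81,270),.01),('brush head',(127,232),.01),('case',(155,312),.028),('case L',(113,302),.028),('loupe',(234,289),.03),('stopper',(230,136),.04),('case topL',(125,288),.028)]:
    print(n,onz(s,*a,z))
for n,a,z in [('tin top',(318,122),.084),('brush head',(342,155),.01),('brush end',(342,136),.01),('loupe',(247,140),.03),('stopper',(332,262),.04)]: print('side',n,onz(d,*a,z))
E
```

```text
tin top [ 0.435 -0.447  0.084]
brush handle end [ 0.354 -0.499  0.01 ]
brush head [ 0.355 -0.351  0.01 ]
case [ 0.594 -0.506  0.028]
case L [ 0.5   -0.532  0.028]
loupe [ 0.705 -0.375  0.03 ]
stopper [0.348 0.156 0.04 ]
case topL [ 0.496 -0.493  0.028]
side tin top [ 0.439 -0.443  0.084]
side brush head [ 0.336 -0.353  0.01 ]
side brush end [ 0.344 -0.475  0.01 ]
side loupe [ 0.696 -0.356  0.03 ]
side stopper [0.333 0.169 0.04 ]
```

```bash
cat > plan.py <<'E'
import numpy as np
from kin2 import FK,pts,R
from scipy.optimize import least_squares
lo=np.array([-2.76,-.34,-1.52,.19,-1.09,.17,-2.82])+.06;hi=np.array([2.76,2.15,1.57,2.46,4.23,1.99,2.82])-.06
ry=np.array([-.9926,.1219,0]);rx=np.array([.1219,.9926,0]);rz=np.array([0,0,1.]);rc=np.array([.6322,-.1996,0])
def turner(x,y,z,th,yaw=0):
    # x,y,z of blade origin in rack frame (m); th roll; own y along ry
    B=np.stack([rx,ry,rz],1)@R.from_euler('z',yaw).as_matrix()@R.from_rotvec([0,-th,0]).as_matrix()
    return rc+x*rx+y*ry+np.array([0,0,z]),B
def tcp(o,B,g,phi,sg,back=.019):
    d=B@np.array([0,-np.sin(phi),-np.cos(phi)])   # phi>0: points to blade
    tz=sg*B[:,0]; Rm=np.stack([np.cross(d,tz),d,tz],1)
    return o+B@np.array([0,g,.046])+back*d,Rm
def ik(X,Rm,q0s,w=.02):
    best=None
    for q0 in q0s:
        def f(q):
            a,b=FK(q); return np.concatenate([(a-X)*20,(R.from_matrix(b@Rm.T)).as_rotvec()*5,.003*(q-q0)])
        r=least_squares(f,np.clip(q0,lo+1e-3,hi-1e-3),bounds=(lo,hi))
        a,b=FK(r.x);e=np.linalg.norm(a-X)*1000;er=np.degrees(np.linalg.norm(R.from_matrix(b@Rm.T).as_rotvec()))
        if best is None or e+er<best[1]+best[2]: best=(r.x,e,er)
    return best
def run(path,g,phi,sg,q0s):
    out=[];qs=q0s
    for w in path:
        o,B=turner(*w); X,Rm=tcp(o,B,g,phi,sg); b=ik(X,Rm,qs); out.append(b); qs=[b[0]]+list(q0s[:2])
    return out
E
python3 - <<'E'
from plan import *
rng=np.random.default_rng(0)
seeds=[np.array([.4,.5,-.3,1.9,.15,.8,s]) for s in (-1.5,1.5,0)]+[np.array([.4,.5,.6,1.9,1.,.8,0]),np.array([.4,.5,-.6,1.9,-.8,.8,0])]+[rng.uniform(lo,hi) for _ in range(6)]
path=[(.052,.100,.034,0),(.052,.05,.034,0),(.052,.004,.034,0),(.05,.004,.05,.5),(.04,.004,.075,1.0),(.030,.004,.09,1.25),(.01,.004,.11,1.3),(.0,.004,.11,1.5)]
for g in (.12,.15):
  for phi in (-.5,-.25,0,.25,.5):
    for sg in (1,-1):
      r=run(path,g,phi,sg,seeds)
      print(g,phi,sg,[f"{b[1]:.0f}/{b[2]:.0f}" for b in r], 'wrist z %.2f'%pts(r[-1][0])[2][2], pts(r[-2][0])[2].round(2))
E
```

```text
0.12 -0.5 1 ['0/0', '0/0', '0/0', '0/0', '0/0', '0/0', '0/0', '2/1'] wrist z 0.14 [ 0.63 -0.53  0.2 ]
0.12 -0.5 -1 ['0/0', '0/0', '0/0', '0/0', '0/0', '0/0', '0/0', '2/1'] wrist z 0.14 [ 0.63 -0.53  0.2 ]
0.12 -0.25 1 ['0/0', '0/0', '0/0', '0/0', '0/0', '0/0', '0/0', '0/0'] wrist z 0.14 [ 0.55 -0.55  0.21]
0.12 -0.25 -1 ['0/0', '0/0', '0/0', '0/0', '0/0', '0/0', '0/0', '0/0'] wrist z 0.14 [ 0.55 -0.55  0.21]
0.12 0 1 ['0/0', '0/0', '0/0', '0/0', '0/0', '0/0', '0/0', '0/0'] wrist z 0.14 [ 0.46 -0.55  0.21]
0.12 0 -1 ['0/0', '0/0', '0/0', '0/0', '0/0', '0/0', '0/0', '0/0'] wrist z 0.14 [ 0.46 -0.55  0.21]
0.12 0.25 1 ['3/1', '0/0', '0/0', '0/0', '0/0', '0/0', '0/0', '0/0'] wrist z 0.14 [ 0.38 -0.53  0.21]
0.12 0.25 -1 ['4/2', '0/0', '0/0', '0/0', '0/0', '0/0', '0/0', '0/0'] wrist z 0.14 [ 0.38 -0.53  0.21]
0.12 0.5 1 ['30/10', '15/5', '1/0', '0/0', '0/0', '0/0', '0/0', '0/0'] wrist z 0.13 [ 0.31 -0.49  0.2 ]
0.12 0.5 -1 ['27/12', '18/5', '2/1', '7/4', '0/0', '0/0', '0/0', '0/0'] wrist z 0.13 [ 0.31 -0.49  0.2 ]
0.15 -0.5 1 ['0/0', '0/0', '0/0', '0/0', '0/0', '0/0', '0/0', '0/0'] wrist 
[... 254 characters left out ...]
 '0/0', '0/0', '0/0', '0/0', '0/0', '0/0', '0/0'] wrist z 0.14 [ 0.52 -0.54  0.21]
0.15 0 1 ['0/0', '0/0', '0/0', '0/0', '0/0', '0/0', '0/0', '0/0'] wrist z 0.14 [ 0.43 -0.54  0.21]
0.15 0 -1 ['0/0', '0/0', '0/0', '0/0', '0/0', '0/0', '0/0', '0/0'] wrist z 0.14 [ 0.43 -0.54  0.21]
0.15 0.25 1 ['12/4', '0/0', '0/0', '0/0', '0/0', '0/0', '0/0', '0/0'] wrist z 0.14 [ 0.35 -0.52  0.21]
0.15 0.25 -1 ['12/4', '2/1', '0/0', '0/0', '0/0', '0/0', '0/0', '0/0'] wrist z 0.14 [ 0.35 -0.52  0.21]
0.15 0.5 1 ['39/13', '24/8', '10/3', '0/0', '0/0', '0/0', '0/0', '0/0'] wrist z 0.13 [ 0.28 -0.48  0.2 ]
0.15 0.5 -1 ['37/13', '24/11', '12/4', '6/3', '0/0', '0/0', '0/0', '0/0'] wrist z 0.13 [ 0.28 -0.48  0.2 ]
```

```bash
python3 - <<'E'
from plan import *
np.set_printoptions(precision=2,suppress=True)
path=[(.052,.100,.034,0),(.052,.05,.034,0),(.052,.004,.034,0),(.05,.004,.05,.5),(.04,.004,.075,1.0),(.030,.004,.09,1.25),(.01,.004,.11,1.3),(.0,.004,.11,1.5)]
for sg in (1,-1):
 for s7 in (1.6,-1.6):
  q=[np.array([.4,.5,-.3,2.0,.15,.8,s7])]*3
  r=run(path,.13,0,sg,q)
  print(sg,s7)
  for b in r: print(b[0],round(b[1],1),round(b[2],1),pts(b[0])[1],pts(b[0])[2])
E
```

```text
1 1.6
[ 0.29  0.49 -0.16  2.26  0.2   0.4   1.41] 0.0 0.0 [ 0.26 -0.12  0.78] [ 0.41 -0.12  0.42]
[ 0.29  0.54 -0.17  2.14  0.19  0.48  1.42] 0.0 0.0 [ 0.28 -0.13  0.77] [ 0.46 -0.13  0.42]
[ 0.28  0.58 -0.17  2.02  0.18  0.55  1.43] 0.0 0.0 [ 0.3  -0.13  0.76] [ 0.51 -0.13  0.42]
[ 0.87  0.74 -0.59  1.89 -0.14  0.75  1.94] 0.0 0.0 [ 0.23 -0.34  0.69] [ 0.48 -0.32  0.39]
[ 1.14  1.03 -0.76  1.7  -0.29  1.07  2.18] 0.0 0.0 [ 0.18 -0.48  0.55] [ 0.46 -0.47  0.28]
[ 1.21  1.18 -0.8   1.59 -0.35  1.25  2.23] 0.0 0.0 [ 0.16 -0.53  0.47] [ 0.46 -0.52  0.21]
[ 1.23  1.2  -0.81  1.54 -0.36  1.33  2.22] 0.0 0.0 [ 0.15 -0.54  0.46] [ 0.45 -0.54  0.21]
[ 1.25  1.33 -0.83  1.46 -0.41  1.45  2.24] 0.0 0.0 [ 0.15 -0.56  0.38] [ 0.45 -0.57  0.14]
1 -1.6
[ 0.86  0.67 -1.04  2.24  0.91  0.75  0.63] 0.0 0.0 [ 0.23 -0.31  0.71] [ 0.41 -0.12  0.42]
[ 0.83  0.72 -1.03  2.12  0.89  0.82  0.68] 0.0 0.0 [ 0.25 -0.32  0.69] [ 0.46 -0.13  0.42]
[ 0.8   0.77 -1.02  2.01  0.87  0.89  0.74] 0.0 0.0 [ 0.28 -0.33  0.67] [ 0.51 -0.13  0.42]
[ 1.21  1.06 -1.32  1.88  0.64  0.95  1.16] 0.0 0.0 [ 0.17 -0.5   0.53] [ 0
[... 1187 characters left out ...]
1 -1.75] 0.0 0.0 [ 0.26 -0.13  0.78] [ 0.41 -0.12  0.42]
[ 0.3   0.54 -0.19  2.14  0.21  0.48 -1.74] 0.0 0.0 [ 0.28 -0.13  0.77] [ 0.46 -0.13  0.42]
[ 0.29  0.58 -0.19  2.02  0.2   0.55 -1.73] 0.0 0.0 [ 0.3  -0.14  0.75] [ 0.51 -0.13  0.42]
[ 0.89  0.74 -0.61  1.89 -0.12  0.75 -1.22] 0.0 0.0 [ 0.23 -0.34  0.69] [ 0.48 -0.32  0.39]
[ 1.15  1.04 -0.78  1.7  -0.28  1.07 -0.98] 0.0 0.0 [ 0.17 -0.49  0.55] [ 0.46 -0.47  0.28]
[ 1.22  1.19 -0.82  1.59 -0.33  1.24 -0.93] 0.0 0.0 [ 0.16 -0.53  0.46] [ 0.46 -0.52  0.21]
[ 1.24  1.2  -0.83  1.54 -0.35  1.33 -0.94] 0.0 0.0 [ 0.15 -0.54  0.46] [ 0.45 -0.54  0.21]
[ 1.26  1.34 -0.85  1.46 -0.39  1.45 -0.91] 0.0 0.0 [ 0.14 -0.56  0.38] [ 0.45 -0.57  0.14]
```

```bash
python3 -m crank '[0,0,0,0,0,-0.003,1,0,0,0,0,0,-0.0043,1,0,0,0,0,0,-0.0043,1,0,0,0,0,0,-0.0043,0.6,0,0,0,0,0,-0.0043,0,0,0,0,0,0,-0.0043,-0.5,0,0,0,0,0,-0.0043,-1,0,0,0,0,0,-0.0043,-1,0,0,0,0,0,-0.0043,-1]'
python3 - <<'E'
from h import *
st=arm.state();print(st['width']*85,st['ft_force'])
cv2.imwrite('pics/w7.png',vision.camera('wrist'));cv2.imwrite('pics/side7.png',vision.camera('side'))
E
```

```text
clock: 6.2
ee_pos: [0.5632, 0.1118, 0.0114]
tcp_rot: [-0.337, 0.618, -0.403, 0.585]
ft_force: [-0.0, -0.0, -0.4]
width: 0.896
76.17163579149505 [-0.00375449 -0.0293768  -0.37089801]
```

View pics/w7.png

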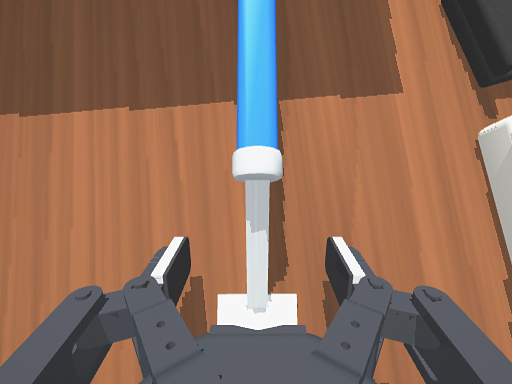

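```bash
python3 -m crank '[0,0,0,-0.002,-0.018,0.036,-1,0,0,0,-0.004,-0.036,0.071,-1,-0.12,0.0124,0,-0.003,-0.03,0.11,-1,-0.24,0.025,0,-0.001,0,0.14,-1,-0.35,0.037,0,0.002,0.03,0.15,-1,-0.466,0.0486,0,0.005,0.056,0.15,-1,-0.466,0.0486,0,0.005,0.056,0.15,-1,-0.466,0.0486,0,0.005,0.056,0.15,-1,-0.466,0.0486,0,0.005,0.056,0.15,-1]'
python3 - <<'E'
from h import *
np.set_printoptions(precision=4,suppress=True)
import pickle
st=arm.state();p=vision.camera_params('wrist');im=vision.camera('wrist')
cv2.imwrite('pics/w8.png',im);pickle.dump((st,p),open('w8.pkl','wb'))
print(st['ee_pos'],st['joints'],R.from_quat(st['tcp_rot']).as_matrix(),st['joint_vel'])
cv2.imwrite('pics/scene8.png',vision.camera('scene'))
E
```

```text
clock: 7.05
ee_pos: [0.5676, 0.1747, 0.1626]
tcp_rot: [0.474, -0.519, 0.525, -0.48]
ft_force: [-1.2, -0.2, -0.0]
width: 0.999
[0.5676 0.1747 0.1626] [-0.2083  0.5243 -0.2632  1.7527  0.1765  0.8769 -0.6395] [[-0.0897  0.0115  0.9959]
 [-0.996   0.0001 -0.0898]
 [-0.0011 -0.9999  0.0114]] [ 0.1041  0.0041  0.0286  0.0527 -0.0416 -0.0372  0.0879]
```

View pics/w8.png

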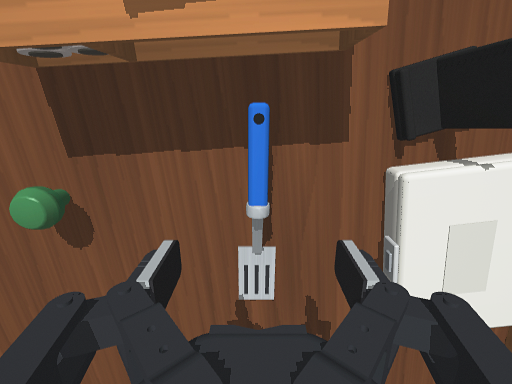

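```bash
python3 - <<'E'
from h import *
import pickle
np.set_printoptions(precision=4,suppress=True)
st,p=pickle.load(open('w8.pkl','rb'));im=cv2.imread('pics/w8.png')
m=((im[:,:,0]>120)&(im[:,:,2]<80)).astype(np.uint8);m[:, :200]=0;m[:,320:]=0
c=max(cv2.findContours(m,0,2)[0],key=cv2.contourArea);r=cv2.minAreaRect(c);b=cv2.boxPoints(r);print(r)
b=b[np.argsort(b[:,1])]; e1=b[:2].mean(0);e2=b[2:].mean(0)
E1=onz(p,*e1,.052);E2=onz(p,*e2,.055);print('far',E1,'near',E2,np.linalg.norm(E1-E2),np.degrees(np.arctan2(*(E1-E2)[[1,0]])))
ms=((im[:,:,0]>120)&(im[:,:,2]<80)&(im[:,:,1]>0))
crop('pics/w8.png','pics/w8c.png',200,90,320,310,3)
# scene blue for height
im2=cv2.imread('pics/scene8.png');m=((im2[:,:,0]>110)&(im2[:,:,2]<90)).astype(np.uint8);m[:,:250]=0;m[:100]=0;m[180:]=0;m[:,345:]=0
cs=[x for x in cv2.findContours(m,0,2)[0] if cv2.contourArea(x)>15]
for x in cs: print('scene blue',cv2.minAreaRect(x))
crop('pics/scene8.png','pics/scene8c.png',230,100,350,200,6)
E
```

```text
((258.5, 153.5), (103.0, 21.0), 90.0)
far [0.5764 0.2536 0.052 ] near [0.5676 0.1566 0.055 ] 0.09749049654202775 84.83004950548909
scene blue ((296.32928466796875, 144.53660583496094), (6.871645927429199, 18.89702606201172), 51.34019470214844)
```

View pics/w8c.png

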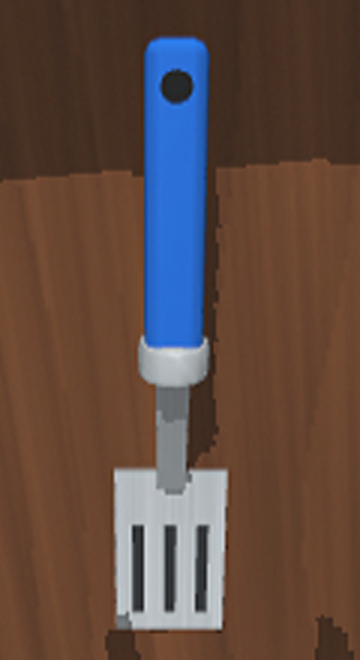

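View pics/scene8c.png

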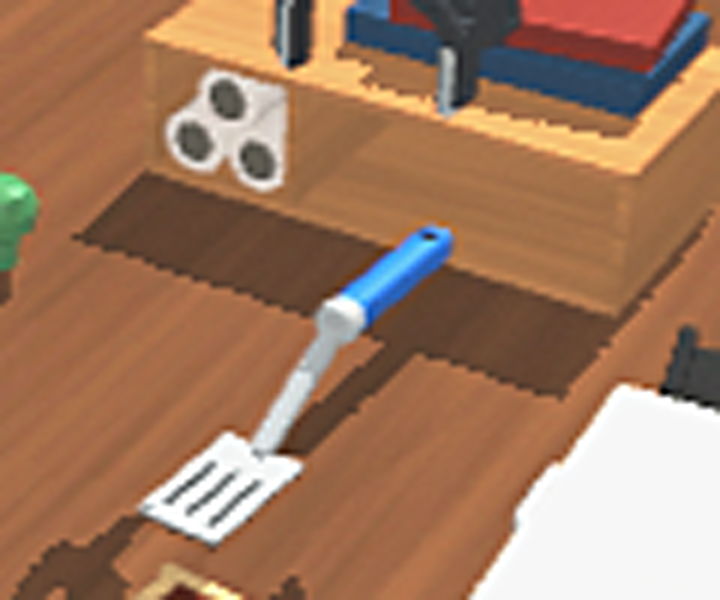

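```bash
python3 - <<'E'
from h import *
import pickle
np.set_printoptions(precision=4,suppress=True)
st,p=pickle.load(open('w8.pkl','rb'))
T=lambda x,y:((x+.5)/3-.5+200,(y+.5)/3-.5+90)
C=[onz(p,*T(x,y),.003) for x,y in [(118,629),(222,629),(228,468),(113,468)]]
for c in C:print(c)
d=C[2]+C[3]-C[0]-C[1];print(np.mean(C,0),np.degrees(np.arctan2(d[1],d[0])),[np.linalg.norm(C[i]-C[i-1]) for i in range(4)])
s=P['scene'];S=lambda x,y:((x+.5)/6-.5+230,(y+.5)/6-.5+100)
print('handle far end tri',tri([(p,*T(176,42)),(s,*S(437,232))]),'hole',tri([(p,*T(177,87)),(s,*S(432,237))]))
print('collar',tri([(p,*T(174,352)),(s,*S(350,305))]))
E
```

```text
[0.528  0.0026 0.003 ]
[ 0.5749 -0.0021  0.003 ]
[0.5834 0.0797 0.003 ]
[0.535  0.0844 0.003 ]
[0.5553 0.0411 0.003 ] 84.56710132723049 [np.float64(0.08209946691119976), np.float64(0.04716816065866945), np.float64(0.08224827262475902), np.float64(0.04855271617033353)]
handle far end tri (array([0.5766, 0.2524, 0.0494]), [0.00042376541683801896, 0.0004237654168378714]) hole (array([0.5771, 0.2401, 0.0529]), [0.0020517619444414383, 0.0020517619444413203])
collar (array([0.5687, 0.1546, 0.0529]), [0.002267774529806951, 0.002267774529806897])
```

```bash
python3 -m crank '[0,0.0115,-0.006,0,-0.005,-0.035,-1,0,0.0115,-0.006,0,-0.005,-0.07,-1,0,0.0115,-0.006,0,-0.005,-0.1,-1,0,0.0115,-0.006,0,-0.005,-0.1356,-1,0,0.0115,-0.006,0,-0.005,-0.1356,-1,0,0.0115,-0.006,0,-0.005,-0.1356,-1]'
python3 - <<'E'
from h import *
np.set_printoptions(precision=4,suppress=True)
st=arm.state();print(st['ee_pos'],st['joints'],R.from_quat(st['tcp_rot']).as_matrix())
cv2.imwrite('pics/w9.png',vision.camera('wrist'))
E
```

```text
clock: 7.65
ee_pos: [0.5666, 0.1608, 0.0243]
tcp_rot: [-0.475, 0.527, -0.525, 0.47]
ft_force: [0.5, 0.3, 2.0]
width: 0.999
[0.5666 0.1608 0.0243] [-0.2224  0.7056 -0.2109  1.8661  0.2418  0.6023 -0.6915] [[-0.1058 -0.007   0.9944]
 [-0.9944 -0.0028 -0.1058]
 [ 0.0035 -1.     -0.0067]]
```

View pics/w9.png

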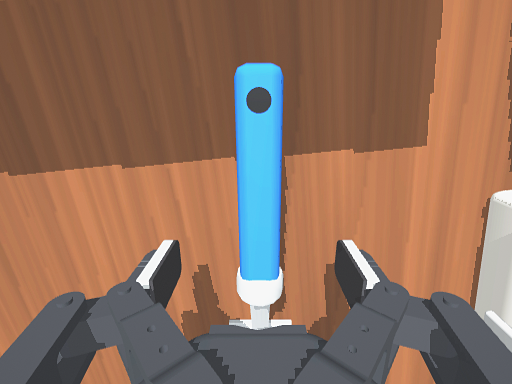

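```bash
python3 -m crank '[0.0028,-0.007,0.008,0.0009,0.008,0.003,-1,0.0028,-0.007,0.008,0.0009,0.008,0.003,-1,0.0028,-0.007,0.008,0.0009,0.008,0.003,-1,0.0028,-0.007,0.008,0.0009,0.008,0.003,0,0.0028,-0.007,0.008,0.0009,0.008,0.003,1,0.0028,-0.007,0.008,0.0009,0.008,0.003,1,0.0028,-0.007,0.008,0.0009,0.008,0.003,1,0.0028,-0.007,0.008,0.0009,0.008,0.003,1,0.0028,-0.007,0.008,0.0009,0.008,0.003,1,0.0028,-0.007,0.008,0.0009,0.008,0.003,1]' 100
python3 - <<'E'
from h import *
np.set_printoptions(precision=4,suppress=True)
st=arm.state();print(st['ee_pos'],st['width']*85,st['joints'],R.from_quat(st['tcp_rot']).as_matrix(),st['joint_vel'])
E
```

```text
clock: 8.53
ee_pos: [0.5688, 0.1698, 0.0291]
tcp_rot: [0.474, -0.523, 0.524, -0.476]
ft_force: [0.4, -0.9, 1.8]
width: 0.212
[0.5688 0.1698 0.0291] 18.016674831658914 [-0.234   0.6992 -0.2129  1.8616  0.2426  0.6023 -0.6963] [[-0.0974  0.0032  0.9952]
 [-0.9952  0.0013 -0.0974]
 [-0.0016 -1.      0.0031]] [-0.001   0.0008  0.0011 -0.0007  0.0009  0.0006  0.0007]
```

```bash
python3 -m crank '[0,0,0,0,0,0.035,1,0,0,0,0,0,0.07,1,0,0,0.1,-0.005,-0.01,0.1,1,0,0,0.22,-0.015,-0.03,0.12,1,0,0,0.34,-0.03,-0.06,0.12,1,0,0,0.46,-0.05,-0.09,0.12,1,0,0,0.58,-0.07,-0.12,0.12,1,0,0,0.7,-0.085,-0.15,0.12,1,0,0,0.82,-0.1,-0.18,0.12,1,0,0,0.94,-0.115,-0.21,0.12,1,0,0,1.06,-0.13,-0.24,0.12,1,0,0,1.18,-0.145,-0.265,0.12,1]'
python3 - <<'E'
from h import *
np.set_printoptions(precision=4,suppress=True)
st=arm.state();print(st['ee_pos'],st['width']*85,st['joints'],R.from_quat(st['tcp_rot']).as_matrix(),st['joint_vel'])
E
```

```text
clock: 9.53
ee_pos: [0.4225, -0.0973, 0.1489]
tcp_rot: [-0.686, 0.17, -0.169, 0.688]
ft_force: [0.5, -1.1, -0.9]
width: 0.214
[ 0.4225 -0.0973  0.1489] 18.229874580188365 [ 0.5888  0.3823 -0.6271  2.1375  0.3346  0.7181  0.8279] [[ 0.8854 -0.0006  0.4649]
 [-0.4649  0.0029  0.8854]
 [-0.0019 -1.      0.0023]] [ 1.0585 -0.0854 -0.4203  0.2476  0.1501 -0.0582  1.9241]
```

```bash
python3 -m crank '[0,0,0.12,-0.004,-0.008,0,1,0,0,0.24,-0.008,-0.015,0,1,0,0,0.361,-0.012,-0.021,0,1,0,0,0.361,-0.012,-0.021,0,1,0,0,0.361,-0.012,-0.021,0,1]'
python3 - <<'E'
from h import *
np.set_printoptions(precision=4,suppress=True)
st=arm.state();M=R.from_quat(st['tcp_rot']).as_matrix();print(st['ee_pos'],st['width']*85,st['joints'],M,st['joint_vel'])
for n in ('scene','side','wrist'): cv2.imwrite(f'pics/{n}10.png',vision.camera(n))
crop('pics/scene10.png','pics/scene10c.png',150,100,310,250,5)
E
```

```text
clock: 9.95
ee_pos: [0.4103, -0.1185, 0.1488]
tcp_rot: [-0.705, 0.046, -0.044, 0.707]
ft_force: [0.8, 0.5, -0.8]
width: 0.217
[ 0.4103 -0.1185  0.1488] 18.441505409448876 [ 0.7156  0.393  -0.7283  2.149   0.3866  0.7323  1.1755] [[ 0.9919 -0.0018  0.127 ]
 [-0.127   0.003   0.9919]
 [-0.0021 -1.      0.0027]] [-0.0297 -0.0019  0.0086 -0.0074 -0.0047 -0.0045 -0.0324]
```

View pics/scene10c.png

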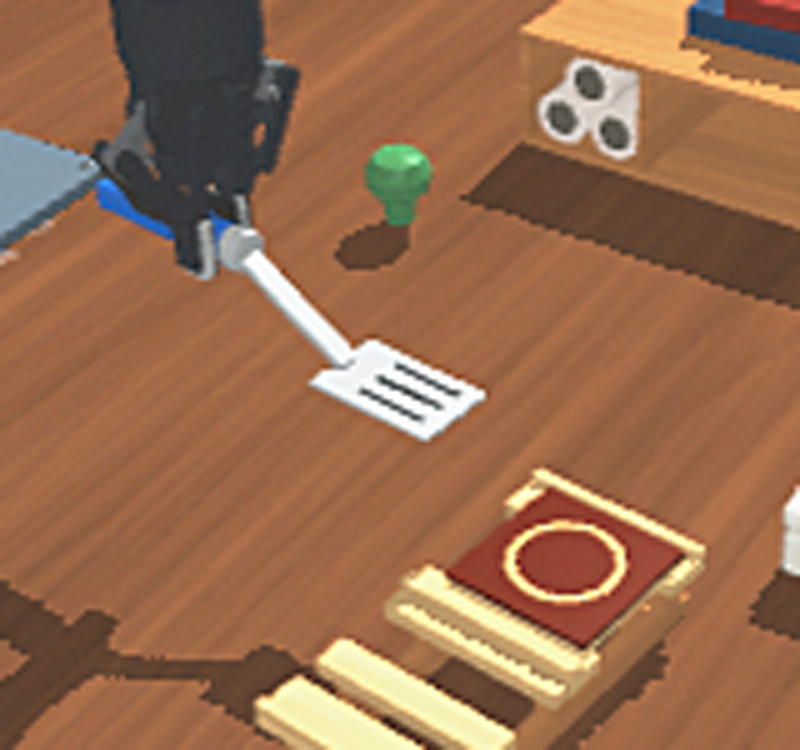

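View pics/side10.png

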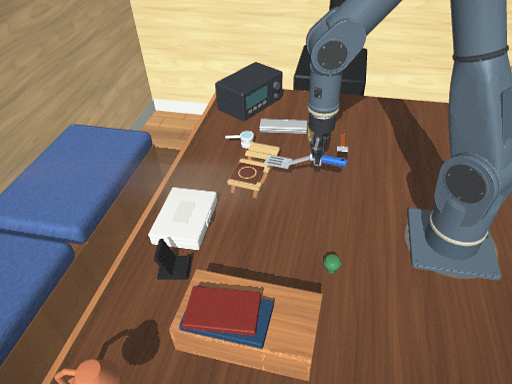

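View pics/wrist10.png

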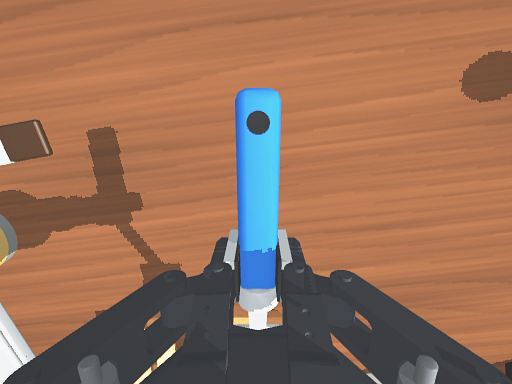

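```bash
cat >> h.py <<'E'
G=np.array([.1305,.0291,0])
def blade(st=None,pts=None):
    st=st or arm.state();M=R.from_quat(st['tcp_rot']).as_matrix()
    B=np.stack([M[:,2],-M[:,0],-M[:,1]],1); o=st['ee_pos']+M@G
    return o,B
rc=np.array([.6322,-.1996,0]);RK=np.stack([[.1219,.9926,0],[-.9926,.1219,0],[0,0,1.]],1)
def inrack(X): return RK.T@(np.array(X)-rc)
E
python3 - <<'E'
from h import *
np.set_printoptions(precision=2,suppress=True)
o,B=blade();print(o*1000,inrack(o)*1000)
for c in [(-24,-40,3),(24,-40,3),(24,40,3),(-24,40,3)]:
    X=o+B@(np.array(c)/1000); print(c,(proj(P['scene'],X)-[150,100])*5+2, (proj(P['side'],X)-[225,125])*8+3.5)
crop('pics/side10.png','pics/side10c.png',225,125,320,195,8)
E
```

```text
[ 540.32 -133.88  119.69] [ 54.04  99.21 119.69]
(-24, -40, 3) [429.06 432.94] [342.34 239.15]
(24, -40, 3) [487.7  388.16] [303.97 309.13]
(24, 40, 3) [372.33 335.  ] [497.46 347.26]
(-24, 40, 3) [312.59 376.56] [531.45 275.22]
```

View pics/side10c.png

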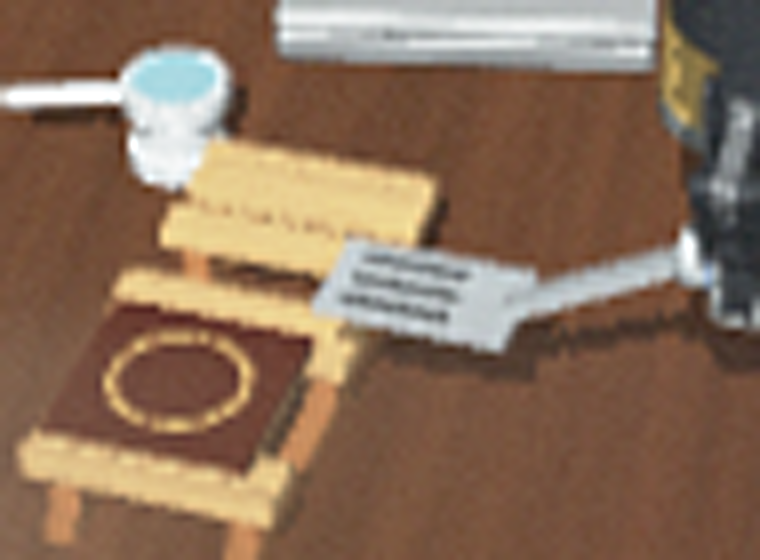

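```bash
python3 -m crank '[0.002,-0.002,0.005,-0.006,-0.001,-0.02,1,0.002,-0.002,0.005,-0.006,-0.001,-0.05,1,0.002,-0.002,0.005,-0.006,-0.001,-0.075,1,0.002,-0.002,0.005,-0.006,-0.001,-0.0857,1,0.002,-0.002,0.005,-0.006,-0.001,-0.0857,1,0.002,-0.002,0.005,-0.006,-0.001,-0.0857,1]'
python3 - <<'E'
from h import *
np.set_printoptions(precision=4,suppress=True)
st=arm.state();o,B=blade(st);print(st['joints'],inrack(o)*1000);print(RK.T@B)
for n in ('scene','side'): cv2.imwrite(f'pics/{n}11.png',vision.camera(n))
a=cv2.imread('pics/scene11.png')[170:250,190:310];b=cv2.imread('pics/side11.png')[125:205,215:335]
cv2.imwrite('pics/both11.png',cv2.resize(np.vstack([a,b]),None,fx=3.7,fy=3.7,interpolation=2))
E
```

```text
clock: 10.6
ee_pos: [0.405, -0.1179, 0.0632]
tcp_rot: [-0.704, 0.042, -0.042, 0.708]
ft_force: [0.9, 0.7, -1.0]
width: 0.22
[ 0.5849  0.5252 -0.5793  2.2592  0.5899  0.5061  0.9913] [ 53.9171 105.0205  33.956 ]
[[ 1.     -0.0027 -0.005 ]
 [ 0.0027  1.0001 -0.001 ]
 [ 0.005   0.0009  1.    ]]
```

View pics/both11.png

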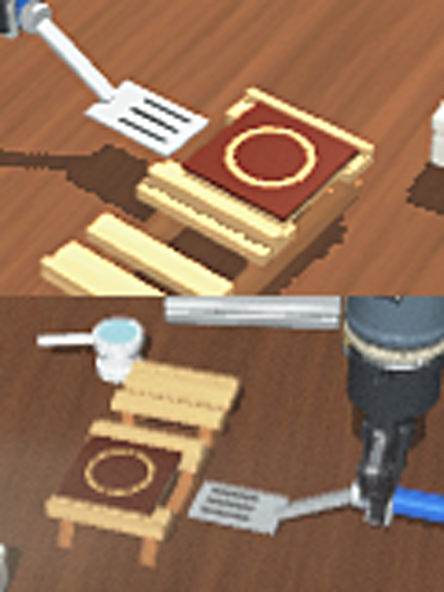

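```bash
python3 -m crank '[0,0,0,0.015,-0.0035,0,1,0,0,0,0.03,-0.005,0,1,0,0,0,0.045,-0.007,0,1,0,0,0,0.06,-0.0089,0,1,0,0,0,0.075,-0.0107,0,1,0,0,0,0.09,-0.0125,0,1,0,0,0,0.1,-0.0138,0,1,0,0,0,0.1,-0.0138,0,1]'
python3 - <<'E'
from h import *
np.set_printoptions(precision=4,suppress=True)
st=arm.state();o,B=blade(st);print(st['joints'],inrack(o)*1000);print(RK.T@B)
for n in ('scene','side'): cv2.imwrite(f'pics/{n}12.png',vision.camera(n))
a=cv2.imread('pics/scene12.png')[170:250,190:310];b=cv2.imread('pics/side12.png')[125:205,215:335]
cv2.imwrite('pics/both12.png',cv2.resize(np.vstack([a,b]),None,fx=3.7,fy=3.7,interpolation=2))
E
```

```text
clock: 11.37
ee_pos: [0.5085, -0.1324, 0.0654]
tcp_rot: [-0.704, 0.041, -0.045, 0.708]
ft_force: [-0.3, -0.4, -0.7]
width: 0.213
[ 0.5663  0.626  -0.5985  2.0075  0.5541  0.6667  1.0604] [51.9717  0.3562 36.9657]
[[ 1.     -0.0011 -0.0053]
 [ 0.0012  1.      0.0053]
 [ 0.0053 -0.0053  1.    ]]
```

View pics/both12.png

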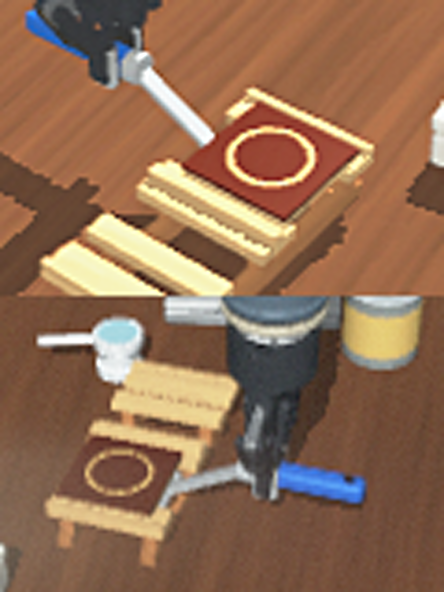

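```bash
cat > flip.py <<'E'
import numpy as np
from h import *
def rows(wps, o0, B0=None):
    # wps: (theta deg, xh mm, s mm, y mm, dz mm) -> rotvec & TCP shift relative to current pose
    th0=np.degrees(np.arctan2((RK.T@B0)[2,0],(RK.T@B0)[0,0])); i0=inrack(o0)*1000
    n=lambda t:np.array([-np.sin(np.radians(t)),0,np.cos(np.radians(t))])
    for t,xh,s,y,dz in wps:
        r=np.radians(t); og=np.array([xh+s*np.cos(r)+3*np.sin(r),y,45+s*np.sin(r)-3*np.cos(r)+dz])
        d=og-i0+29.1*(n(t)-n(th0)); w=RK@d/1000; rv=np.radians(t-th0)*np.array([.9926,-.1219,0])
        print(t,[round(float(v),4) for v in list(rv)+list(w)])
E
python3 - <<'E'
from flip import *
st=arm.state();o,B=blade(st)
rows([(0,12.6,41,4,-7),(0,12.6,41,4,-4),(0,12.6,41,4,-1),(4,12.6,41,4,0),(8,12.6,41,4,0),(12,12.6,41,4,0),(16,12,41,4,0),(20,11,41,4,0),(24,10,41,4,0),(28,9,41,4,0),(32,8,41,4,0),(36,7,41,4,0)],o,B)
E
```

```text
0 [-0.0045, 0.0006, -0.0, -0.0005, 0.002, -0.0009]
0 [-0.0045, 0.0006, -0.0, -0.0005, 0.002, 0.0021]
0 [-0.0045, 0.0006, -0.0, -0.0005, 0.002, 0.0051]
4 [0.0648, -0.008, 0.0, -0.0007, 0.0001, 0.0089]
8 [0.134, -0.0165, 0.0, -0.001, -0.002, 0.0115]
12 [0.2033, -0.025, 0.0, -0.0012, -0.0043, 0.014]
16 [0.2726, -0.0335, 0.0, -0.0016, -0.0073, 0.0164]
20 [0.3419, -0.042, 0.0, -0.002, -0.0109, 0.0185]
24 [0.4112, -0.0505, 0.0, -0.0025, -0.0146, 0.0205]
28 [0.4805, -0.059, 0.0, -0.003, -0.0185, 0.0223]
32 [0.5498, -0.0675, 0.0, -0.0035, -0.0225, 0.0238]
36 [0.6191, -0.076, 0.0, -0.004, -0.0265, 0.0252]
```

```bash
python3 -m crank '[-0.0045,0.0006,0,-0.0005,0.002,0.002,1,-0.0045,0.0006,0,-0.0005,0.002,0.005,1,0.065,-0.008,0,-0.0007,0,0.009,1,0.134,-0.0165,0,-0.001,-0.002,0.0115,1,0.203,-0.025,0,-0.0012,-0.0043,0.014,1,0.273,-0.0335,0,-0.0016,-0.0073,0.0164,1,0.342,-0.042,0,-0.002,-0.0109,0.0185,1,0.342,-0.042,0,-0.002,-0.0109,0.0185,1]'
python3 - <<'E'
from h import *
np.set_printoptions(precision=4,suppress=True)
st=arm.state();o,B=blade(st);print(st['joints'],inrack(o)*1000);print(RK.T@B)
for n in ('scene','side'): cv2.imwrite(f'pics/{n}13.png',vision.camera(n))
a=cv2.imread('pics/scene13.png')[170:250,190:310];b=cv2.imread('pics/side13.png')[125:205,215:335]
cv2.imwrite('pics/both13.png',cv2.resize(np.vstack([a,b]),None,fx=3.7,fy=3.7,interpolation=2))
E
```

```text
clock: 12.13
ee_pos: [0.5021, -0.1475, 0.0823]
tcp_rot: [-0.571, 0.037, -0.053, 0.818]
ft_force: [-0.9, -0.9, -1.9]
width: 0.212
[ 0.9679  0.7492 -0.8755  1.9219  0.2983  0.7462  1.4523] [45.043   4.8946 54.9945]
[[ 0.9389  0.0064 -0.3443]
 [-0.0058  1.      0.0026]
 [ 0.3443 -0.0004  0.9388]]
```

View pics/both13.png

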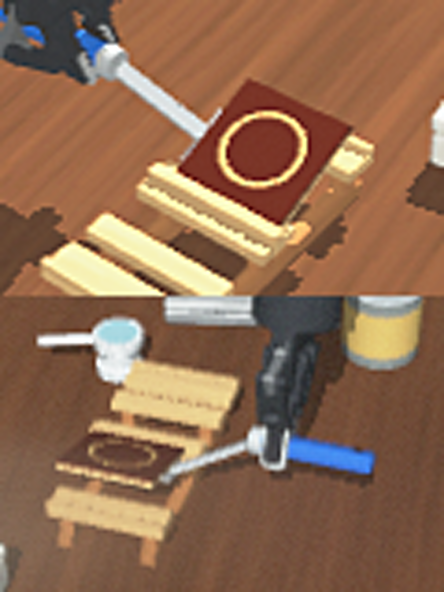

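```bash
python3 - <<'E'
from flip import *
st=arm.state();o,B=blade(st)
rows([(25,5,41,5,0),(30,5,41,5,0),(35,5,41,5,0),(40,5,41,5,0),(45,5,41,5,0),(50,5,41,5,0),(55,5,41,5,0),(60,5,41,5,0)],o,B)
E
```

```text
25 [0.0874, -0.0107, 0.0, -0.0014, -0.008, 0.0027]
30 [0.174, -0.0214, 0.0, -0.0019, -0.0117, 0.0048]
35 [0.2606, -0.032, 0.0, -0.0023, -0.0155, 0.0066]
40 [0.3472, -0.0426, 0.0, -0.0028, -0.0195, 0.0081]
45 [0.4338, -0.0533, 0.0, -0.0033, -0.0235, 0.0092]
50 [0.5205, -0.0639, 0.0, -0.0038, -0.0277, 0.0099]
55 [0.6071, -0.0746, 0.0, -0.0044, -0.0319, 0.0103]
60 [0.6937, -0.0852, 0.0, -0.0049, -0.0361, 0.0103]
```

```bash
python3 -m crank '[0.087,-0.0107,0,-0.001,-0.006,0.003,1,0.174,-0.0214,0,-0.0015,-0.011,0.0048,1,0.26,-0.032,0,-0.002,-0.0155,0.0066,1,0.347,-0.0426,0,-0.0025,-0.0195,0.0081,1,0.434,-0.0533,0,-0.003,-0.0235,0.0092,1,0.52,-0.0639,0,-0.0035,-0.0277,0.0099,1,0.607,-0.0746,0,-0.004,-0.0319,0.0103,1,0.694,-0.0852,0,-0.0045,-0.0361,0.0103,1,0.694,-0.0852,0,-0.0045,-0.0361,0.0103,1]'
python3 - <<'E'
from h import *
np.set_printoptions(precision=4,suppress=True)
st=arm.state();o,B=blade(st);print(st['joints'],inrack(o)*1000);print(RK.T@B)
for n in ('scene','side'): cv2.imwrite(f'pics/{n}14.png',vision.camera(n))
a=cv2.imread('pics/scene14.png')[150:250,170:310];b=cv2.imread('pics/side14.png')[105:205,205:345]
cv2.imwrite('pics/both14.png',cv2.resize(np.hstack([a,b]),None,fx=2.8,fy=2.8,interpolation=2))
E
```

```text
clock: 12.98
ee_pos: [0.4975, -0.181, 0.0891]
tcp_rot: [-0.256, 0.019, -0.06, 0.965]
ft_force: [0.1, -0.9, -2.5]
width: 0.213
[ 1.3183  1.2232 -1.1168  1.6499  0.0366  1.1124  1.848 ] [26.7782  5.4065 73.8613]
[[ 0.4966  0.0044 -0.868 ]
 [-0.0074  1.      0.0008]
 [ 0.8679  0.006   0.4966]]
```

View pics/both14.png

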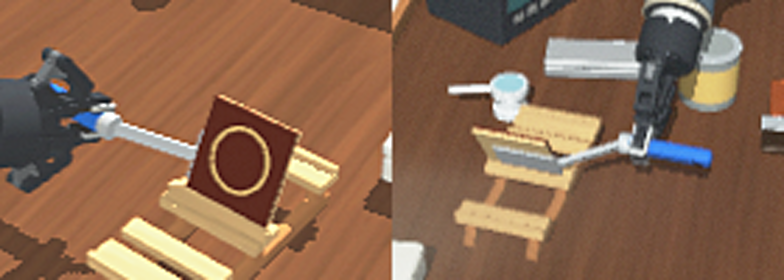

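View pics/side14.png

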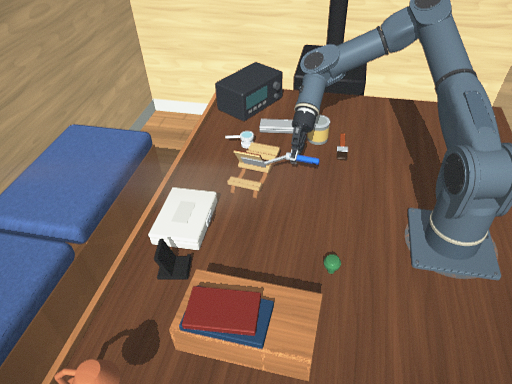

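```bash
python3 - <<'E'
from flip import *
from plan import FK,pts,ik
np.set_printoptions(precision=3,suppress=True)
st=arm.state();o,B=blade(st)
print(inrack(o)*1000, pts(st['joints']), FK(st['joints'])[0]-st['ee_pos'])
rows([(65,5,43,5,0),(70,5,46,5,0),(74,5,50,5,0),(76,5,52,5,0),(76,-3,52,5,0),(76,-11,52,5,0),(77,-19,52,5,0),(78,-27,52,5,0),(78,-35,52,5,0)],o,B)
M=R.from_quat(st['tcp_rot']).as_matrix()
for rv,sh in [((.31,-.0385,0),(0,-.02,.008)),((.31,-.0385,0),(0,-.06,.013))]:
    b=ik(st['ee_pos']+np.array(sh),R.from_rotvec(rv).as_matrix()@M,[st['joints']]);print(b,pts(b[0])[1:])
E
```

```text
[29.75   4.63  78.173] (array([-0.014, -0.004,  0.267]), array([ 0.114, -0.55 ,  0.445]), array([ 0.461, -0.489,  0.274]), array([ 0.499, -0.179,  0.093])) [ 0. -0. -0.]
65 [0.0884, -0.0109, 0.0, -0.001, -0.005, 0.0022]
70 [0.175, -0.0215, 0.0, -0.0014, -0.0083, 0.0044]
74 [0.2443, -0.03, 0.0, -0.0017, -0.0108, 0.0075]
76 [0.2789, -0.0343, 0.0, -0.0019, -0.0122, 0.009]
76 [0.2789, -0.0343, 0.0, -0.0028, -0.0201, 0.009]
76 [0.2789, -0.0343, 0.0, -0.0038, -0.0281, 0.009]
77 [0.2963, -0.0364, 0.0, -0.0049, -0.037, 0.0088]
78 [0.3136, -0.0385, 0.0, -0.006, -0.0459, 0.0085]
78 [0.3136, -0.0385, 0.0, -0.007, -0.0538, 0.0085]
(array([ 1.361,  1.419, -1.163,  1.51 , -0.065,  1.305,  1.923]), np.float64(2.1249836270505677e-05), np.float64(9.194354121796059e-06)) (array([ 0.095, -0.578,  0.327]), array([ 0.456, -0.549,  0.177]), array([ 0.499, -0.199,  0.101]))
(array([ 1.365,  1.419, -1.157,  1.412, -0.064,  1.408,  1.924]), np.float64(3.4558413278675405e-05), np.float64(1.32825887314591e-05)) (array([ 0.092, -0.578,  0.327]), array([ 0.456, -0.589,  0.182]), array([ 0.499, -0.239,  0.106]))
```

```bash
python3 -m crank '[0.088,-0.0109,0,-0.001,-0.005,0.0022,1,0.175,-0.0215,0,-0.0014,-0.0083,0.0044,1,0.244,-0.03,0,-0.0017,-0.0108,0.0075,1,0.279,-0.0343,0,-0.0019,-0.0122,0.009,1,0.279,-0.0343,0,-0.0019,-0.0122,0.009,1]'
python3 - <<'E'
from h import *
np.set_printoptions(precision=4,suppress=True)
st=arm.state();o,B=blade(st);print(st['joints'],inrack(o)*1000);print(RK.T@B)
for n in ('scene','side'): cv2.imwrite(f'pics/{n}15.png',vision.camera(n))
a=cv2.imread('pics/scene15.png')[150:250,170:310];b=cv2.imread('pics/side15.png')[105:205,205:345]
cv2.imwrite('pics/both15.png',cv2.resize(np.hstack([a,b]),None,fx=2.8,fy=2.8,interpolation=2))
from flip import rows
rows([(76,-3,52,5,0),(76,-11,52,5,0),(77,-19,52,5,0),(78,-27,52,5,0),(78,-35,52,5,0)],*blade())
E
```

```text
clock: 13.5
ee_pos: [0.497, -0.1898, 0.1017]
tcp_rot: [-0.122, 0.008, -0.06, 0.991]
ft_force: [0.4, -0.3, -1.6]
width: 0.214
[ 1.3577  1.394  -1.1605  1.5423 -0.0573  1.271   1.9161] [21.6017  4.9359 94.3201]
[[ 0.2434 -0.0013 -0.97  ]
 [-0.0018  1.0001 -0.0018]
 [ 0.9699  0.0022  0.2434]]
76 [0.0036, -0.0004, 0.0, -0.0014, -0.0095, -0.0013]
76 [0.0036, -0.0004, 0.0, -0.0024, -0.0174, -0.0013]
77 [0.0209, -0.0026, 0.0, -0.0035, -0.0263, -0.0015]
78 [0.0382, -0.0047, 0.0, -0.0046, -0.0353, -0.0018]
78 [0.0382, -0.0047, 0.0, -0.0056, -0.0432, -0.0018]
```

View pics/both15.png

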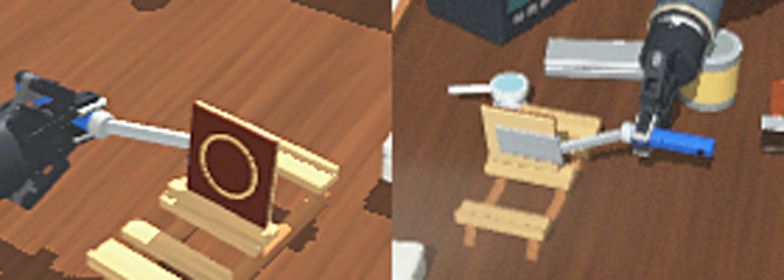

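Standing at ~75° against the rib. Now I'll push it over.

```bash
python3 -m crank '[0.0036,0,0,-0.001,-0.006,0,1,0.0036,0,0,-0.0015,-0.012,0,1,0.01,-0.001,0,-0.0022,-0.018,0,1,0.02,-0.0026,0,-0.003,-0.024,0,1,0.03,-0.0037,0,-0.0038,-0.03,0,1,0.038,-0.0047,0,-0.0046,-0.036,0,1,0.038,-0.0047,0,-0.0046,-0.036,0,1]'
python3 - <<'E'
from h import *
np.set_printoptions(precision=4,suppress=True)
st=arm.state();o,B=blade(st);print(st['joints'],inrack(o)*1000);print(RK.T@B)
for n in ('scene','side'): cv2.imwrite(f'pics/{n}16.png',vision.camera(n))
a=cv2.imread('pics/scene16.png')[150:280,170:310];b=cv2.imread('pics/side16.png')[105:235,205:345]
cv2.imwrite('pics/both16.png',cv2.resize(np.hstack([a,b]),None,fx=2.8,fy=2.8,interpolation=2))
E
```

```text
clock: 14.18
ee_pos: [0.4926, -0.2272, 0.1021]
tcp_rot: [-0.104, 0.007, -0.061, 0.993]
ft_force: [-0.1, -0.3, -1.3]
width: 0.217
[ 1.3739  1.4221 -1.1565  1.4509 -0.0628  1.377   1.9295] [-15.9539   4.6919  96.0106]
[[ 0.2076  0.0004 -0.9783]
 [-0.0007  1.0001  0.0002]
 [ 0.9782  0.0007  0.2076]]
```

View pics/both16.png

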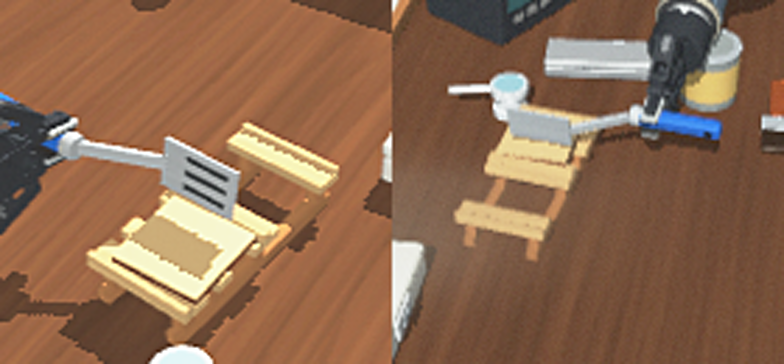

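```bash
cat >> flip.py <<'E'
def rows2(wps):
    # (theta, x,y,z mm of blade origin in rack frame)
    o0,B0=blade(); th0=np.degrees(np.arctan2((RK.T@B0)[2,0],(RK.T@B0)[0,0])); i0=inrack(o0)*1000
    n=lambda t:np.array([-np.sin(np.radians(t)),0,np.cos(np.radians(t))])
    for t,x,y,z in wps:
        w=RK@(np.array([x,y,z])-i0+29.1*(n(t)-n(th0)))/1000; rv=np.radians(t-th0)*np.array([.9926,-.1219,0])
        print(t,[round(float(v),4) for v in list(rv)+list(w)])
E
python3 - <<'E'
from flip import *
rows2([(78,-10,5,115),(74,0,5,130),(67,10,5,130),(60,20,5,130),(53,30,5,125),(46,40,5,120),(39,50,5,115),(32,60,5,110),(25,65,5,110),(18,65,5,110),(11,65,5,110),(4,65,5,110)])
E
```

```text
78 [-0.0004, 0.0, -0.0, 0.0004, 0.0042, 0.0183]
74 [-0.0697, 0.0086, -0.0, 0.0017, 0.0146, 0.0352]
67 [-0.1909, 0.0234, -0.0, 0.0031, 0.0257, 0.0386]
60 [-0.3122, 0.0383, -0.0, 0.0045, 0.0372, 0.0418]
53 [-0.4335, 0.0532, -0.0, 0.0059, 0.0491, 0.0397]
46 [-0.5547, 0.0681, -0.0, 0.0074, 0.0613, 0.0374]
39 [-0.676, 0.083, -0.0, 0.009, 0.0739, 0.0348]
32 [-0.7973, 0.0979, -0.0, 0.0105, 0.0867, 0.0319]
25 [-0.9185, 0.1128, -0.0, 0.0115, 0.0947, 0.0336]
18 [-1.0398, 0.1277, -0.0, 0.0119, 0.098, 0.0349]
11 [-1.1611, 0.1426, -0.0, 0.0124, 0.1014, 0.0358]
4 [-1.2823, 0.1575, -0.0, 0.0128, 0.1049, 0.0362]
```

```bash
python3 -m crank '[0,0,0,0.0004,0.004,0.018,1,-0.07,0.0086,0,0.0017,0.0146,0.035,1,-0.19,0.0234,0,0.003,0.0257,0.0386,1,-0.312,0.0383,0,0.0045,0.0372,0.0418,1,-0.433,0.0532,0,0.006,0.0491,0.0397,1,-0.555,0.0681,0,0.0074,0.0613,0.0374,1,-0.676,0.083,0,0.009,0.0739,0.0348,1,-0.797,0.0979,0,0.0105,0.0867,0.0319,1,-0.918,0.1128,0,0.0115,0.0947,0.0336,1,-1.04,0.1277,0,0.0119,0.098,0.035,1,-1.16,0.1426,0,0.0124,0.1014,0.036,1,-1.28,0.1575,0,0.0128,0.105,0.036,1]'
python3 - <<'E'
from h import *
np.set_printoptions(precision=4,suppress=True)
st=arm.state();o,B=blade(st);print(st['joints'],inrack(o)*1000);print(RK.T@B)
for n in ('scene','side'): cv2.imwrite(f'pics/{n}17.png',vision.camera(n))
crop('pics/scene17.png','pics/s17.png',180,170,310,280,5);crop('pics/side17.png','pics/d17.png',215,120,315,205,6)
E
```

```text
clock: 15.28
ee_pos: [0.5053, -0.119, 0.1414]
tcp_rot: [-0.682, 0.04, -0.045, 0.729]
ft_force: [1.1, 0.3, -2.8]
width: 0.213
[ 0.7093  0.5456 -0.776   1.9388  0.4201  0.8288  1.171 ] [ 66.5698   5.1854 112.6946]
[[ 0.9978 -0.0007 -0.0673]
 [ 0.0009  1.0001  0.0027]
 [ 0.0673 -0.0027  0.9977]]
```

View pics/s17.png

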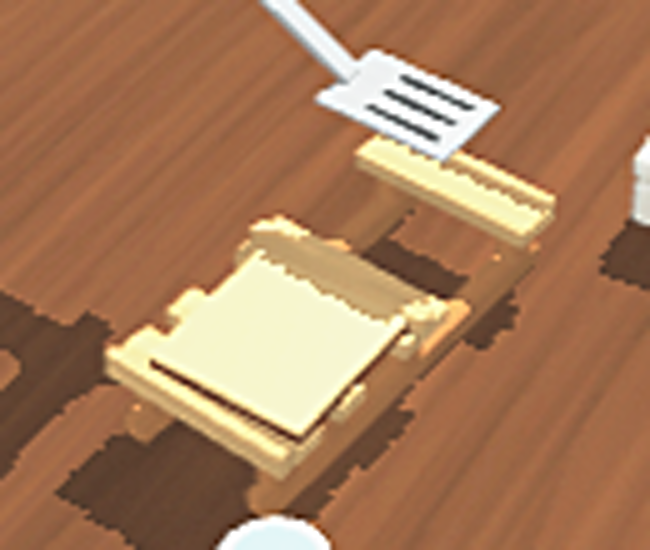

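View pics/d17.png

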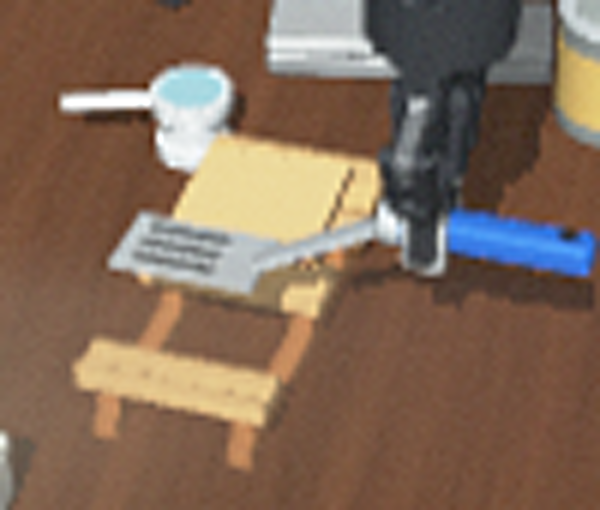

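```bash
python3 - <<'E'
from h import *
np.set_printoptions(precision=1,suppress=True)
s=P['scene'];d=P['side']
for z in (.053,.060):
  C=[inrack(onz(s,180+(x+.5)/5-.5,170+(y+.5)/5-.5,z))*1000 for x,y in [(258,252),(410,322),(302,438),(150,365)]]
  print(np.array(C),np.mean(C,0))
C=[inrack(onz(d,215+(x+.5)/6-.5,120+(y+.5)/6-.5,.053))*1000 for x,y in [(220,135),(355,160)]]
print('side far edge',np.array(C))
# bias check w/ outer -x slat lip corners
for x,y,n in [(107,352,'L'),(287,468,'R'),(357,148,'+xL'),(553,207,'+xR')]: print(n,inrack(onz(s,180+(x+.5)/5-.5,170+(y+.5)/5-.5,.05))*1000)
E
```

```text
[[ -17.2   37.2   53. ]
 [ -10.7  -54.4   53. ]
 [-101.1  -59.8   53. ]
 [-109.3   27.1   53. ]] [-59.6 -12.5  53. ]
[[ -22.8   32.1   60. ]
 [ -16.4  -58.6   60. ]
 [-105.9  -63.9   60. ]
 [-114.    22.1   60. ]] [-64.8 -17.1  60. ]
side far edge [[-109.9  -50.6   53. ]
 [-109.8   36.4   53. ]]
L [-113.5   51.7   50. ]
R [-117.1  -64.    50. ]
+xL [81.8 50.1 50. ]
+xR [105.7 -61.6  50. ]
```

```bash
python3 -m crank '[-0.06,0.008,0,-0.01,0.03,0.01,1,-0.06,0.008,0,-0.02,0.06,0.015,1,-0.06,0.008,0,-0.02,0.09,0.015,1,-0.06,0.008,0,-0.02,0.1,0.015,1]'
python3 - <<'E'
from h import *
np.set_printoptions(precision=4,suppress=True)
st=arm.state();print(st['ee_pos'],R.from_quat(st['tcp_rot']).as_matrix())
for n in ('scene','side'): cv2.imwrite(f'pics/{n}18.png',vision.camera(n))
crop('pics/scene18.png','pics/s18.png',195,195,300,275,7);crop('pics/side18.png','pics/d18.png',220,130,300,195,9)
E
```

```text
clock: 15.72
ee_pos: [0.4856, -0.0037, 0.1589]
tcp_rot: [-0.702, 0.033, -0.036, 0.711]
ft_force: [0.6, 0.1, -1.1]
width: 0.209
[ 0.4856 -0.0037  0.1589] [[ 0.9952  0.0047  0.0979]
 [-0.098   0.0123  0.9951]
 [ 0.0034 -0.9999  0.0127]]
```

View pics/s18.png

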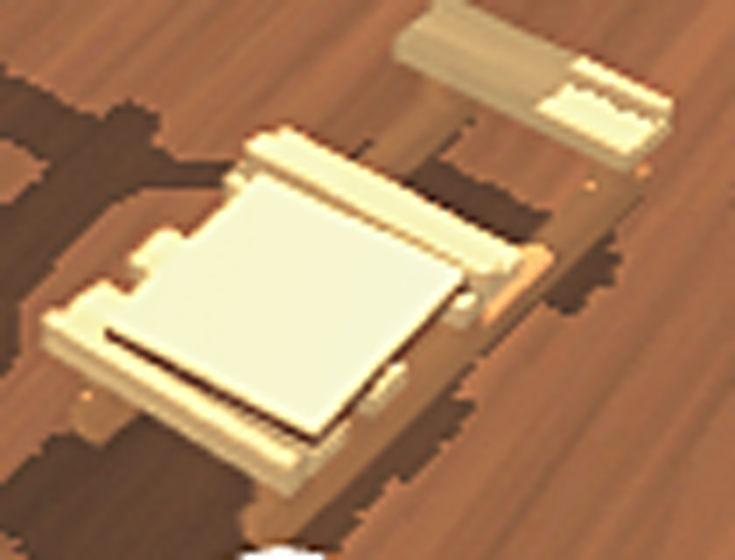

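View pics/d18.png

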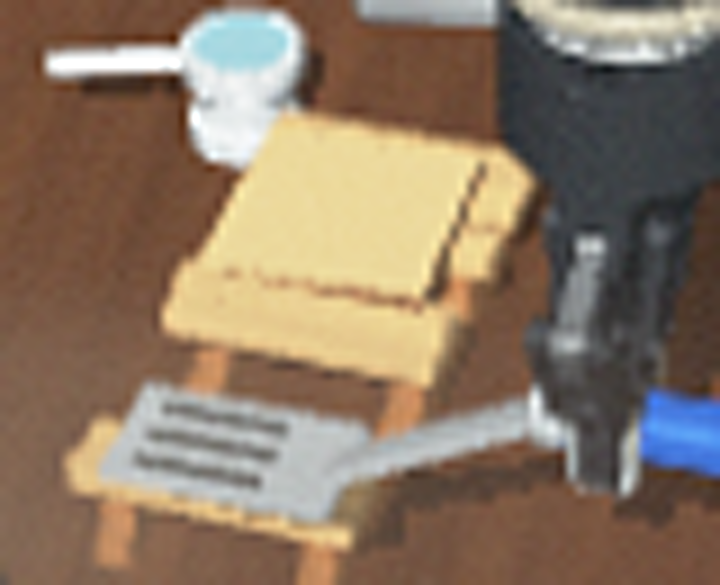

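```bash
python3 - <<'E'
from h import *
np.set_printoptions(precision=1,suppress=True)
s=P['scene'];d=P['side']
S=lambda x,y:(195+(x+.5)/7-.5,195+(y+.5)/7-.5);Dd=lambda x,y:(220+(x+.5)/9-.5,130+(y+.5)/9-.5)
for n,a,b in [('+x+y',(255,177),(430,302)),('+x-y',(467,274),(215,268)),('-x-y',(315,434),(288,113)),('-x+y',(105,328),(485,160))]:
    X,e=tri([(s,*S(*a)),(d,*Dd(*b))]);print(n,inrack(X)*1000,np.array(e)*1000)
E
```

```text
+x+y [-14.   42.3  48.7] [1.2 1.2]
+x-y [ -8.1 -46.8  48.4] [3.9 3.9]
-x-y [-103.5  -53.1   54.8] [6. 6.]
-x+y [-105.1   34.4   50. ] [2.4 2.4]
```

```bash
python3 -m crank '[0,0,-0.11,0.006,0.02,0,1,0,0,-0.22,0.012,0.035,0,1,0,0,-0.33,0.018,0.05,0,1,0,0,-0.44,0.024,0.065,0,1,0,0,-0.55,0.03,0.08,0,1,0,0,-0.66,0.035,0.095,-0.01,1,0,0,-0.77,0.04,0.11,-0.02,1,0,0,-0.88,0.045,0.125,-0.04,1,0,0,-1.0,0.045,0.134,-0.06,1,0,0,-1.0,0.045,0.134,-0.08,1,0,0,-1.0,0.045,0.134,-0.08,1,0,0,-1.0,0.045,0.134,-0.08,1]'
python3 - <<'E'
from h import *
np.set_printoptions(precision=4,suppress=True)
st=arm.state();M=R.from_quat(st['tcp_rot']).as_matrix();print(st['ee_pos'],M,st['joint_vel'])
d=M[:,1];print('level rotvec',np.cross(d,[0,0,-1]))
o,B=blade(st);print('blade',o,[o+B@np.array(c) for c in [(-.024,-.04,0),(.024,-.04,0),(0,.215,.046)]])
cv2.imwrite('pics/scene19.png',vision.camera('scene'))
E
```

```text
clock: 16.82
ee_pos: [0.5303, 0.1261, 0.0774]
tcp_rot: [-0.601, 0.367, -0.372, 0.605]
ft_force: [0.2, 0.2, -1.2]
width: 0.211
[0.5303 0.1261 0.0774] [[ 0.4539  0.0081  0.891 ]
 [-0.891   0.0022  0.4539]
 [ 0.0017 -1.      0.0082]] [ 0.0131 -0.0327 -0.0143 -0.0264 -0.002   0.0098  0.0039]
level rotvec [-0.0022  0.0081  0.    ]
blade [0.5898 0.0099 0.0486] [array([ 0.5865, -0.0367,  0.0484]), array([ 0.6293, -0.0149,  0.0488]), array([0.4918, 0.2013, 0.0942])]
```

View pics/scene19.png

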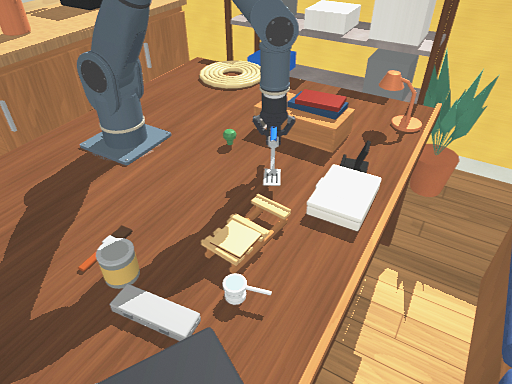

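```bash
python3 -m crank '[-0.0022,0.008,0,-0.003,0.01,-0.015,1,-0.0022,0.008,0,-0.005,0.02,-0.03,1,-0.0022,0.008,0,-0.005,0.02,-0.042,1,-0.0022,0.008,0,-0.005,0.02,-0.0465,1,-0.0022,0.008,0,-0.005,0.02,-0.0465,1,-0.0022,0.008,0,-0.005,0.02,-0.0465,1]'
python3 - <<'E'
from h import *
np.set_printoptions(precision=4,suppress=True)
st=arm.state();M=R.from_quat(st['tcp_rot']).as_matrix();print(st['ee_pos'],M,st['ft_force'])
o,B=blade(st);print('blade',[o+B@np.array(c) for c in [(-.024,-.04,0),(.024,-.04,0),(-.024,.04,0),(.024,.04,0)]])
E
```

```text
clock: 17.37
ee_pos: [0.5268, 0.1455, 0.0329]
tcp_rot: [-0.602, 0.369, -0.371, 0.603]
ft_force: [1.4, 0.6, -1.0]
width: 0.214
[0.5268 0.1455 0.0329] [[ 0.4526  0.0031  0.8917]
 [-0.8917  0.0006  0.4526]
 [ 0.0009 -1.      0.003 ]] [ 1.3845  0.5506 -1.0159]
blade [array([ 0.5826, -0.0174,  0.0038]), array([0.6254, 0.0043, 0.004 ]), array([0.5464, 0.054 , 0.0038]), array([0.5892, 0.0757, 0.0039])]
```

```bash
python3 -m crank '[0,0,0,0,0,-0.002,1,0,0,0,0,0,-0.0037,1,0,0,0,0,0,-0.0037,1,0,0,0,0,0,-0.0037,1]'
python3 -m crank '[0,0,0,0,0,0,0.6,0,0,0,0,0,0,0.2,0,0,0,0,0,0,-0.4,0,0,0,0,0,0,-1,0,0,0,0,0,0,-1,0,0,0,0,0,0,-1,0,0,0,0,0,0,-1]'
```

```text
clock: 17.7
ee_pos: [0.5269, 0.1453, 0.0294]
tcp_rot: [-0.602, 0.369, -0.371, 0.603]
ft_force: [-0.2, -0.0, -1.4]
width: 0.216
clock: 18.28
ee_pos: [0.5269, 0.1454, 0.0294]
tcp_rot: [-0.602, 0.369, -0.371, 0.603]
ft_force: [0.5, -0.6, -0.9]
width: 1.0
```

```bash
python3 -m crank '[0,0,0,0,0,0.03,-1,0,0,0,0,0,0.07,-1,0,0,0,0,0,0.11,-1,0,0,0,0,0,0.15,-1,0,0,0,0.005,-0.04,0.19,-1,0,0,0,0.01,-0.08,0.22,-1,0,0,0,0.015,-0.12,0.24,-1,0,0,0,0.02,-0.16,0.24,-1,0,0,0,0.025,-0.2,0.24,-1,0,0,0,0.03,-0.24,0.24,-1,0,0,0,0.03,-0.27,0.24,-1,0,0,0,0.03,-0.27,0.24,-1]'
python3 -m crank '[0,0,0,0,0,0,-1,0,0,0,0,0,0,-1]'
python3 - <<'E'
from h import *
import pickle
st=arm.state();p=vision.camera_params('wrist');cv2.imwrite('pics/w20.png',vision.camera('wrist'));pickle.dump((st,p),open('w20.pkl','wb'))
for n in ('scene','side'): cv2.imwrite(f'pics/{n}20.png',vision.camera(n))
E
```

```text
clock: 19.28
ee_pos: [0.5562, -0.1336, 0.269]
tcp_rot: [0.601, -0.371, 0.374, -0.6]
ft_force: [0.5, -0.8, -0.4]
width: 1.001
clock: 19.45
ee_pos: [0.5557, -0.1351, 0.2687]
tcp_rot: [0.601, -0.372, 0.375, -0.599]
ft_force: [0.0, 0.0, -0.4]
width: 1.002
```

View pics/w20.png

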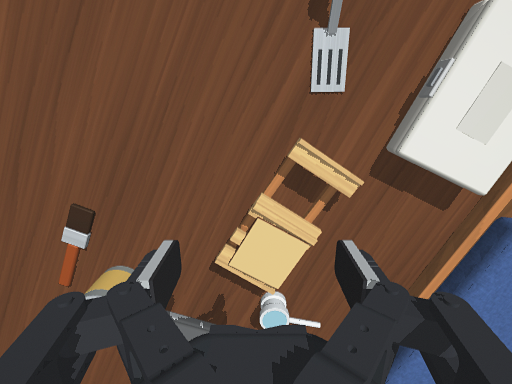

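View pics/scene20.png

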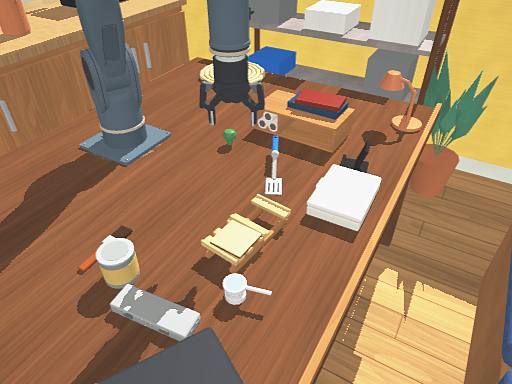

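View pics/side20.png

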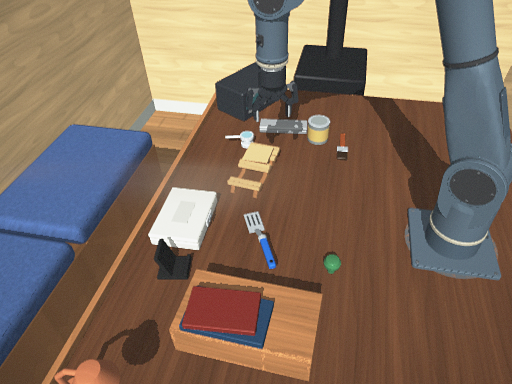

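```bash
python3 - <<'E'
from h import *
crop('pics/w20.png','pics/w20c.png',205,180,335,300,6)
crop('pics/scene20.png','pics/s20c.png',195,200,275,270,8)
E
```

```text
(no output)
```

View pics/w20c.png

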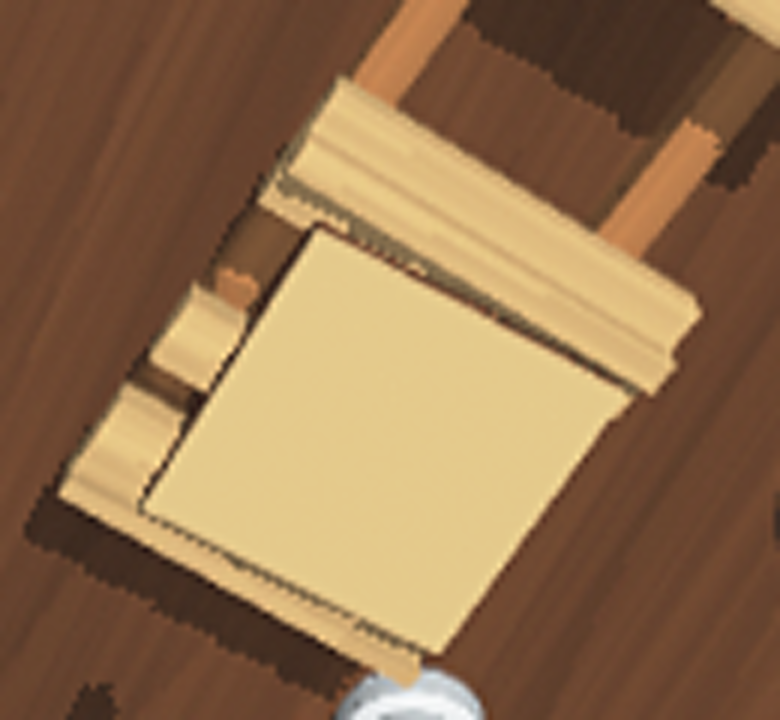

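View pics/s20c.png

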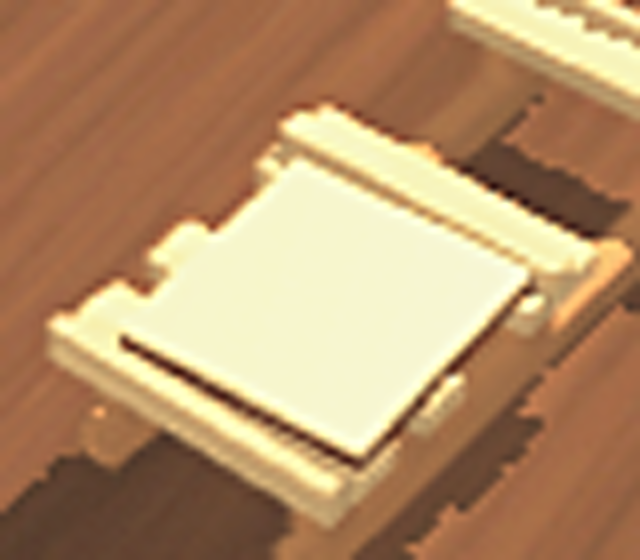

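```bash
python3 - <<'E'
from h import *
import pickle
np.set_printoptions(precision=1,suppress=True)
st,p=pickle.load(open('w20.pkl','rb'));s=P['scene']
W=lambda x,y:(205+(x+.5)/6-.5,180+(y+.5)/6-.5);S=lambda x,y:(195+(x+.5)/8-.5,200+(y+.5)/8-.5)
L=[('+x+y',(318,225),(297,160)),('+x-y',(635,390),(530,275)),('-x-y',(438,655),(362,457)),('-x+y',(140,510),(120,337))]
C=[]
for n,a,b in L:
    c=inrack(onz(p,*W(*a),.053))*1000;C.append(c);X,e=tri([(p,*W(*a)),(s,*S(*b))]);print(n,c,'tri',inrack(X)*1000,np.array(e)*1000)
print([np.linalg.norm(C[i]-C[i-1]) for i in range(4)])
for n,a,z in [('lip outer +y',(60,495),.05),('lip outer -y',(402,685),.05),('rib -x top +y',(283,178),.052),('rib -x -y',(655,392),.052),('rib+x +y',(318,135),.052),('rib +x -y',(680,345),.052),('mid slat +x +y',(345,78),.045),('mid slat+x -y',(700,308),.045)]: print(n,inrack(onz(p,*W(*a),z))*1000)
E
```

```text
+x+y [-12.2  41.2  53. ] tri [-13.   40.   49.8] [0.6 0.6]
+x-y [ -6.4 -49.9  53. ] tri [ -8.2 -51.1  49.4] [0.7 0.7]
-x-y [-98.9 -53.5  53. ] tri [-99.4 -55.9  50.6] [1.5 1.5]
-x+y [-104.   36.   53.] tri [-105.3   33.6   49. ] [1.8 1.8]
[np.float64(92.00318137476428), np.float64(91.29889005063015), np.float64(92.58551379563897), np.float64(89.64890027804285)]
lip outer +y [-113.4   54.8   50. ]
lip outer -y [-114.1  -52.4   50. ]
rib -x top +y [-6.8 54.7 52. ]
rib -x -y [ -4.5 -54.9  52. ]
rib+x +y [ 7.  53.7 52. ]
rib +x -y [  9.5 -52.2  52. ]
mid slat +x +y [20.5 54.8 45. ]
mid slat+x -y [ 18.4 -53.6  45. ]
```

```bash
python3 -c "
from station import job,arm
print(arm.state()['clock']); print(job.close_job())"
```

```text
19.6
the job is handed in; nothing more can be done
None
```

The coaster now lies in the empty bay, bare side up and dark face down. The job was handed in at 19.6 s of the 67 s allowed.

**What I did:**
- I gripped the turner by its neck, drew it out of the pigeonhole, laid it flat and let it go.
- I took it up again by the blue handle and slid the blade under the coaster from the robot's side.
- I rolled the blade up to about 76–78°, with the coaster's edge against the rib, and pushed the coaster over. Only the turner touched it.
- I laid the turner flat on the table between the pigeonholes and the rack, let it go, and moved the arm clear.

**Last checks:**
- **Coaster height:** triangulating from the wrist and scene views put all four corners at 49–51 mm. That is level, but 2–4 mm under the expected 53 mm. The pictures show nothing under it and the rib clear beside it.
- **Coaster place:** it spans rack x from about -6 to -104 mm, between rib and lip, turned about 3.5° to the slats.
- **Disagreements:** the scene and side views differed by several millimetres from each other. On one coaster corner their rays missed by 6 mm, so I relied on the wrist view.
- **Turner and other things:** the final pictures show the turner lying on its blade and the other things where they were. I judged that by eye only and did not measure either.

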